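# Close and hasp the sample transport case under the bench shelf

## Robot

A 6-joint arm with a two-finger parallel gripper is mounted at the origin on a cart in front of the work surface, level with it; the furniture and walls round the work are solid. World frame = base frame: x ahead of the robot, y to its left, z up, the work surface at z = 0. Lengths are in m, angles in rad, forces in N, time in s.
With the tool pointing down it reaches from about 0.35 to 0.975 m from the base axis. Payload 4.9 kg.
Tool frame: the origin (TCP) lies midway between the tips of the shut fingers; the grasp point (between the pads) lies behind it (manip.grasp_offset is the y of the grasp point in the tool frame, in m); y points along the fingers, z is the direction in which the jaws open and shut, and the axes are right-handed (so a half turn about y gives the same grasp; the last joint's range is limited). The gripper opens to 85 mm and grips with 20 to 120 N. Pads are 22 mm wide; open, the fingers measure 114 mm over their backs; the gripper's body (76 mm by 85 mm) begins 54 mm behind the grasp point. The pads swing forward as they close: fully open they stand 13 mm farther back than shut.
Start: joints at [1.162, 0.053, 1.613, -0, 1.476, -0.119], TCP at [0.179, 0.599, 0.198] pointing down, gripper open.
Joint ranges: [-3.01, 3.01], [-1.01, 2.22], [0.06, 2.58], [-1.02, 4.17], [0.09, 2.62], [-3.14, 3.14]. Speed limits (rad/s): [2.57, 2.57, 3.14, 3.14, 3.14, 3.14].

## Interface

Orientations are given as a unit quaternion [w, x, y, z].
In Python, from plant import manip gives the robot as it stands. The module is installed in compiled form; this text tells all that it offers.
- The arm moves only by the shell command python3 -m jog 'ROWS'. ROWS is a JSON object of lists of equal length, an entry for each row: "offset": the shift along the world's x, y, z in units of 50 mm (1.0 is 50 mm), a list of three; "angular": the turn, a rotation vector about the world's x, y, z in units of 6 degrees (1.0 is 6 degrees), a list of three; "jaw": the finger opening in mm, from 0 to 85.4. In form: {"offset": [[tx, ty, tz], ...], "angular": [[ax, ay, az], ...], "jaw": [jaw, ...]}. A call has 1 to 12 rows; each row shifts and turns the commanded pose from where the row before left it; what a row does not reach is not made up. A row lasts 1/10 s, in which the tool goes at most 50 mm and 8.59 degrees, less where a joint would pass 70% of its speed; a pose out of reach is approached as far as the arm can. A call is refused whole if a number of a shift passes 1 or a number of a turn 1, either way. A call with a gripper value outside its range is refused whole. The fingers move at their own pace and stop on an object; the grip force is fixed at half the most. Time passes only in rows, so rows that do not move let the fingers close. It gives the time, the measured TCP pose, the force and the opening at its end, in the units of the state.
- manip.state(): the state, without advancing time (a new reading comes with each control period).
- manip.grab_frame(name): name is "scene" or "top"; returns the picture (420x560x3 uint8, blue, green, red); there is no depth.
- manip.camera_model(name): a dict with "fx", "fy", "cx", "cy" (pixels), "rvec" (rotation vector, rad) and "tvec" (3), from world to camera coordinates, as OpenCV has them. Camera axes: x right, y down, z forward; pixel columns grow to the right and rows downward; lengths in m; the calibration is good to about 2 mm. A picture is of the moment at which its call begins. camera_model takes no time and is no camera call.
- manip.job_done(): hands the job in, once; it reports no verdict.
The state is a dict: "time": time; "joint_pos": joint angles; "joint_vel": joint speeds; "joint_efforts": joint torques, N m; "tool_pos": TCP position; "tool_rot": TCP orientation; "contact_force": force on the tool from outside, world axes, zero at the start; "ft_torque": the same for the moment, N m; "gripper_width": opening from 0.0 (shut) to 1.0 (fully open).
Only numpy, scipy, OpenCV 4.12 (cv2) and the standard library are available. Lean on these libraries where they do the work, as an engineer would, in place of code of your own. Each camera call takes 0.05 s, during which the arm holds its last target.

## Task

The sample transport case stands open under the front of the bench shelf. Take its lid by the black grip tongue, lower it under control without letting it drop, press it home until its catch snaps, then swing the steel hasp on the lid down over the staple so that it lies flat against the front of the case. Leave the loose things on the bench where they are.

Things in the scene. Friction and masses are not known exactly. Their poses are not given: they have to be found in the camera images.
- case: blue transport case, fixed to the bench; base 140 (x) x 220 (y) x 72 (z) mm with three sample tubes lying inside. Origin: centre of its underside. Its x axis points from its front (towards the robot) to its back, where the lid is hinged; z is up.
- lid (a joint): angle of the blue lid (140 x 220 mm, 0.35 kg), rad: 0 closed (its top 97 mm above the bench), 1.57 upright, stop at 1.85; starts leaning back. Hinge friction of 0.12 N m holds it open, but below about 1.1 rad it falls. At about 0.1 rad it rests on a spring catch at the front middle: 8 to 11 N down at the tongue (up to 15 N on the lid's top, 120 mm from the hinge) pushes it through; it snaps to 0 and stays.
- lid_hinge (a point): middle of the lid's hinge line, 70 mm behind the case's centre and 72 mm up; the line runs along the case's y axis.
- lip_grip (a point): grip point on the black tongue at the middle of the lid's free edge: 167 mm from the hinge along the lid, 12 mm above the lid's rim plane, 27 mm out from the edge. The tongue is 30 mm wide along the case's y (grip across this; it can pivot between the pads), 12 mm thick, 41 mm long. Axes turn with the lid: -x points out of its free edge, z out of its top.
- hasp (a joint): angle of the steel hasp hinged on the lid's front edge, 85 mm to the case's -y side of the tongue; relative to the lid: 0 hangs flat against the case's front over the staple, 1.57 sticks straight out from the lid's edge, stop at 2.1. Light friction (0.02 N m) holds it where it is left.
- hasp_hinge (a point): middle of the hasp's hinge pin; with the lid closed it is 83 mm above the bench, 78 mm in front of the case's centre. The pin runs along the case's y axis.
- hasp_end (a point): middle of the hasp's free end, 52 mm from its pin. The hasp is a slotted plate 26 mm wide, 5 mm thick; with the lid closed, pushing its upper or outer face down and back towards the case shuts it. The wire staple stands 14 mm out from the case's front, 31 mm below the pin, so it pokes 4 mm through the shut hasp; the plate's last 14 mm are clear of it.
- shelf: white bench shelf on two rear posts, fixed, a rack on it. Origin: on the bench under the deck's centre; axes as the case's. Deck 220 (x) x 420 (y) mm, underside 365 mm above the bench; its front edge, 112 mm in front of the origin, is about 28 mm behind the lid's hinge line: over the open lid a gripper must come in tilted, leaning out to the robot.
- pipette_tip_box: loose pipette tip box with shut clear lid, 130 x 85 x 70 mm, origin under its centre; leave it.
- timer: loose white bench timer, 64 x 64 x 22 mm, origin under its centre; leave it.
- label_tape: loose roll of label tape, 58 mm across, 24 mm high, origin under its centre; leave it.
- marker: loose black and white marker pen lying on the bench, 134 mm long, origin under its centre; leave it.

How it is judged:
By the outcome, as a careful person would: the job done as asked, in the order asked, and still so for the second after the job is handed in, with the robot touching nothing.
It also fails if it takes over 58 s, if anything falls off the work surface, if the arm or the gripper's body presses on something with over 40 N, if the wrist force passes 120 N, or if a joint passes its speed limit or range.

## Working session

There is one attempt and no reset: what is moved stays moved. The work goes in short steps, Python scripts to look and compute and a shell command to move; the robot and the scene stay as the last step left them, time stands still between calls to the robot, and variables do not carry over. Pictures are saved under pics/ and viewed, and the job is handed in when it is done.

```bash
mkdir -p pics; python3 - <<'E'
from plant import manip
import cv2,numpy as np
for n in("scene","top"):
    cv2.imwrite(f"pics/{n}0.png",manip.grab_frame(n))
    m=manip.camera_model(n);print(n,m)
    R=cv2.Rodrigues(np.array(m['rvec'],float))[0];print(-R.T@np.array(m['tvec']).ravel(),R[2])
print(manip.state(),manip.grasp_offset)
E
```

```text
scene {'fx': 380.0915324449677, 'fy': 380.0915324449677, 'cx': 282.62008891950643, 'cy': 204.61892807454228, 'rvec': array([ 2.31206946, -0.75557866,  0.2810144 ]), 'tvec': array([-0.4275411 ,  0.32209892,  0.76586706])}
[ 0.190157   -0.47224324  0.78352926] [ 0.38887664  0.54058339 -0.74601914]
top {'fx': 432.1718091968166, 'fy': 432.1718091968166, 'cx': 271.5530374356124, 'cy': 212.83731493974526, 'rvec': array([ 2.09783888, -2.15167105,  0.14176656]), 'tvec': array([0.06612911, 0.57773776, 1.08104931])}
[0.39824473 0.02273319 1.16090737] [ 0.16037927  0.02546786 -0.98672685]
{'time': 0.1, 'joint_pos': array([ 1.16200964e+00,  5.32994498e-02,  1.61415976e+00,  1.96244886e-05,
        1.47599276e+00, -1.18984803e-01]), 'joint_vel': array([-0.00055994, -0.00032843, -0.00199437, -0.00139321,  0.00219165,
       -0.00081986]), 'joint_efforts': array([-8.78288375e-06, -3.94908071e+01, -3.71363068e+01, -6.11117207e-05,
        3.98165721e-03, -1.32191857e-05]), 'tool_pos': array([0.17833646, 0.59836617, 0.19687884]), 'tool_rot': array([-0.69906324,  0.70032887, -0.10228101,  0.10192475]), 'contact_force': array([ 0.51524403,  0.30500956, -0.07446964]), 'ft_torque': array([ 0.02640187, -0.01046218,  0.04590979]), 'gripper_width': 0.99838560835621} -0.0187
```

View pics/scene0.png

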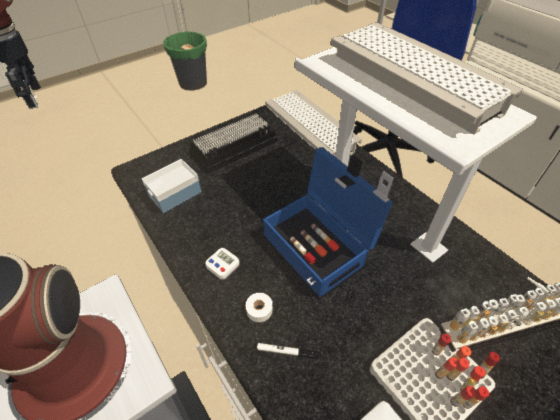

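View pics/top0.png

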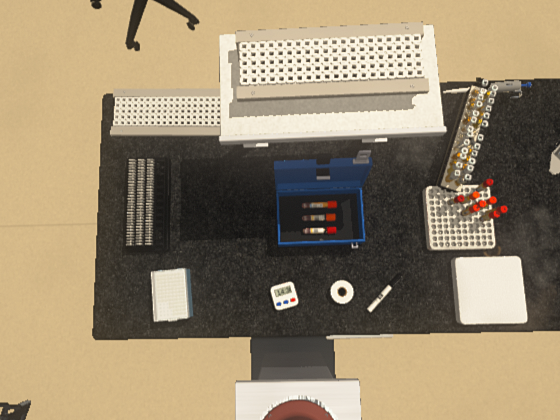

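The scene view shows the case around (320,245), with its lid leaning back, the tongue at about (350,170) and the hasp at about (385,182). In the top view the case is at (320,215), the tongue at about (323,170) and the hasp at about (362,156). I'll zoom in to pick corners.

```bash
python3 - <<'E'
import cv2
a=cv2.imread("pics/scene0.png")[140:300,250:410]; cv2.imwrite("pics/s0z.png",cv2.resize(a,None,fx=3.7,fy=3.7,interpolation=cv2.INTER_CUBIC))
a=cv2.imread("pics/top0.png")[135:260,260:385]; cv2.imwrite("pics/t0z.png",cv2.resize(a,None,fx=4.8,fy=4.8,interpolation=cv2.INTER_CUBIC))
E
```

```text
(no output)
```

View pics/s0z.png

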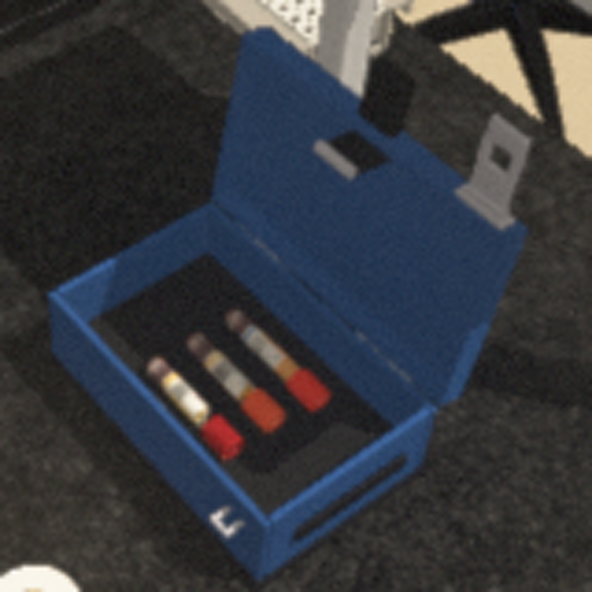

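View pics/t0z.png

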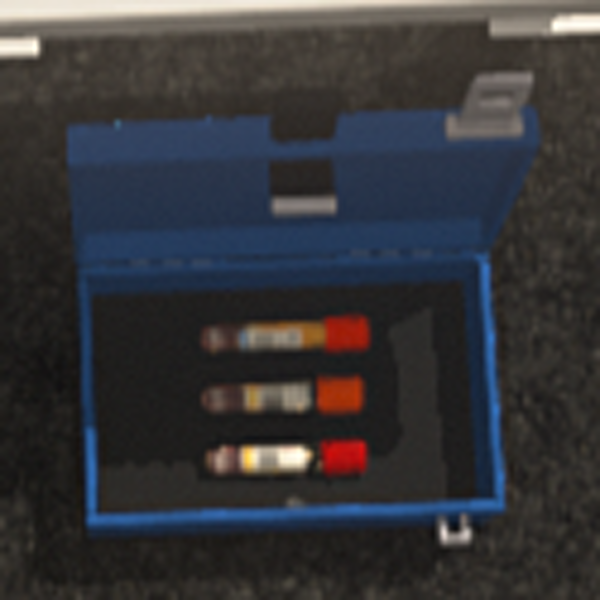

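```bash
cat > h.py <<'E'
from plant import manip
import cv2,numpy as np
from scipy.spatial.transform import Rotation as Ro
def cam(n):
    m=manip.camera_model(n);R=cv2.Rodrigues(np.array(m['rvec'],float))[0];t=np.array(m['tvec'],float).ravel();return m,R,t
def ray(n,u,v):
    m,R,t=cam(n);d=R.T@np.array([(u-m['cx'])/m['fx'],(v-m['cy'])/m['fy'],1]);return -R.T@t,d/np.linalg.norm(d)
def plane(n,u,v,z):
    o,d=ray(n,u,v);return o+d*(z-o[2])/d[2]
def tri(a,b):
    o1,d1=ray('scene',*a);o2,d2=ray('top',*b)
    s=np.linalg.lstsq(np.c_[d1,-d2],o2-o1,rcond=None)[0];p=o1+s[0]*d1;q=o2+s[1]*d2
    return (p+q)/2,np.linalg.norm(p-q)
def proj(n,P):
    m,R,t=cam(n);c=R@np.asarray(P)+t;return np.array([m['fx']*c[0]/c[2]+m['cx'],m['fy']*c[1]/c[2]+m['cy']])
S=lambda u,v:(250+u/3.7,140+v/3.7)
T=lambda u,v:(260+u/4.8,135+v/4.8)
E
python3 - <<'E'
from h import *
np.set_printoptions(precision=4,suppress=True)
for k,s,t in(("FL",(50,295),(88,518)),("FR",(265,520),(503,505)),("BR",(433,408),(490,258)),("BL",(213,207),(80,268))):
    print(k,plane('scene',*S(*s),.072),plane('top',*T(*t),.072),tri(S(*s),T(*t)))
print("hasp pin",tri(S(488,208),T(485,128)));print("hasp end",tri(S(513,125),T(505,75)))
print("lidTL",tri(S(262,28),T(68,126)),"lidTR",tri(S(523,235),T(538,112)))
print("tongue base mid", tri(S(383,128),T(303,140)),"tip",tri(S(395,60),T(303,88)))
E
```

```text
FL [0.4948 0.0311 0.072 ] [0.4979 0.0355 0.072 ] (array([0.4981, 0.0357, 0.0652]), np.float64(0.0008258051385095813))
FR [ 0.5004 -0.1809  0.072 ] [ 0.4991 -0.1818  0.072 ] (array([ 0.4992, -0.1816,  0.0739]), np.float64(0.0006558873745941195))
BR [ 0.6334 -0.1818  0.072 ] [ 0.6313 -0.1824  0.072 ] (array([ 0.6314, -0.1824,  0.0742]), np.float64(0.0013272133183477336))
BL [0.63   0.0295 0.072 ] [0.6322 0.0364 0.072 ] (array([0.6348, 0.0361, 0.0631]), np.float64(0.001506047281391499))
hasp pin (array([ 0.6656, -0.1586,  0.2102]), np.float64(0.0032461063824183647))
hasp end (array([ 0.672 , -0.1568,  0.2691]), np.float64(0.0008074044070216712))
lidTL (array([0.6719, 0.0393, 0.2044]), np.float64(0.00248951569748584)) lidTR (array([ 0.6717, -0.1832,  0.2065]), np.float64(0.001321282268519044))
tongue base mid (array([ 0.6645, -0.074 ,  0.2067]), np.float64(0.005727740985003602)) tip (array([ 0.674 , -0.069 ,  0.2518]), np.float64(0.00034665344375452893))
```

```bash
cat >> h.py <<'E'
HX,HZ,CY=.637,.072,-.073
def lp(a,r,h,y):  # lid point
    return np.array([HX-r*np.cos(a)+h*np.sin(a),CY+y,HZ+r*np.sin(a)+h*np.cos(a)])
E
python3 - <<'E'
from h import *
a=1.70
for n,Z in(("scene",S),("top",T)):
    im=cv2.imread("pics/"+("s0z.png" if n=="scene" else "t0z.png"));f,ou,ov=(3.7,250,140) if n=="scene" else (4.8,260,135)
    pts=[(lp(a,r,h,y),(0,255,255)) for r,h,y in [(140,0,110),(140,0,-110),(140,25,110),(140,25,-110),(148,11,-85-13),(148,11,-85+13),(181,6,-15),(181,6,15),(140,6,15),(140,6,-15)] for r,h,y in [(r/1e3,h/1e3,y/1e3)]]
    pts+=[(np.array([HX-.07+sx*.07,CY+sy*.11,.072]),(0,255,0)) for sx in(-1,1) for sy in(-1,1)]
    for P,c in pts:
        u,v=proj(n,P);cv2.circle(im,(int((u-ou)*f),int((v-ov)*f)),3,c,-1)
    cv2.imwrite(f"pics/ov_{n}.png",im)
E
```

```text
(no output)
```

View pics/ov_scene.png

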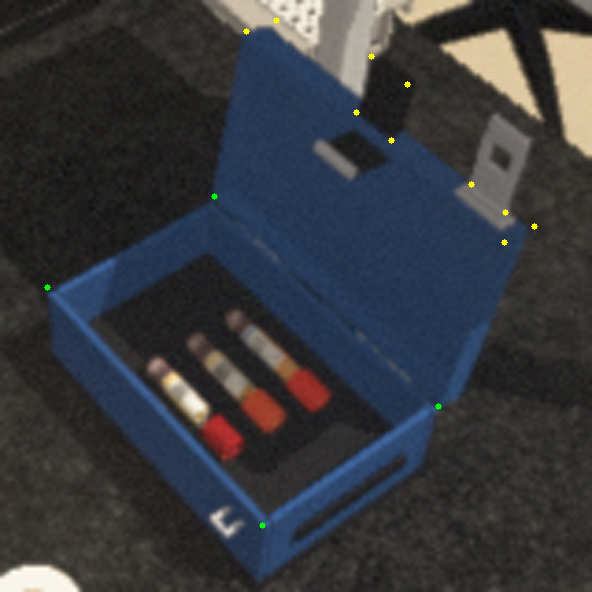

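View pics/ov_top.png

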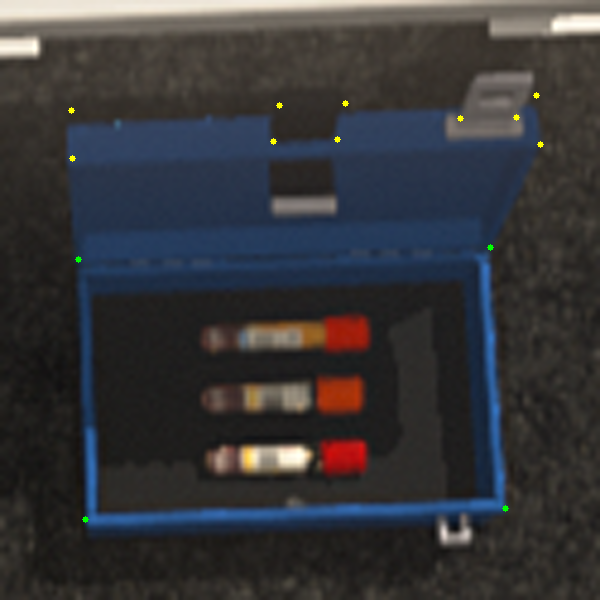

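```bash
cat >> h.py <<'E'
np.set_printoptions(precision=4,suppress=True)
def R0():
    s=manip.state();q=np.array(s['tool_rot']);return Ro.from_quat(q[[1,2,3,0]]),np.array(s['tool_pos']),s
def Rt(t,sg):  # tilt deg, sign of tool z along world y
    t=np.radians(t);y=np.array([np.sin(t),0,-np.cos(t)]);z=np.array([0,sg,0.]);x=np.cross(y,z);return Ro.from_matrix(np.c_[x,y,z])
def plan(P,t,sg):  # P grasp point target
    R,p,s=R0();T=Rt(t,sg);d=T.as_matrix()[:,1];tcp=np.array(P)+.0187*d
    print("tcp",tcp,"off units",(tcp-p)/.05,"turn units",np.degrees((T*R.inv()).as_rotvec())/6)
E
python3 - <<'E'
from h import *
R,p,s=R0();print(R.as_matrix(),p)
for a in(1.7,1.4,1.1,.8,.5,.2,.1,0):print(a,lp(a,.167,.012,0))
g=lp(1.7,.167,.012,0)
for t in(45,):
  d=np.array([np.sin(np.radians(t)),0,-np.cos(np.radians(t))])
  for sg in(1,-1):plan(g-.09*d,t,sg)
for u,v in((171,293),(285,295),(342,292),(383,295)):print(plane('top',u,v,.02))
E
```

```text
[[ 0.9583 -0.0008  0.2858]
 [-0.2858 -0.0017  0.9583]
 [-0.0002 -1.     -0.0018]] [0.1783 0.5984 0.1969]
1.7 [ 0.6704 -0.073   0.2361]
1.4 [ 0.6204 -0.073   0.2386]
1.1 [ 0.5719 -0.073   0.2263]
0.8 [ 0.5293 -0.073   0.2002]
0.5 [ 0.4962 -0.073   0.1626]
0.2 [ 0.4757 -0.073   0.1169]
0.1 [ 0.472  -0.073   0.1006]
0 [ 0.47  -0.073  0.084]
tcp [ 0.62   -0.073   0.2865] off units [  8.8333 -13.4273   1.792 ] turn units [-1.0704 -7.4512  2.6301]
tcp [ 0.62   -0.073   0.2865] off units [  8.8333 -13.4273   1.792 ] turn units [ 10.4818  -1.5534 -25.3236]
[0.3787 0.32   0.02  ]
[0.3669 0.0223 0.02  ]
[ 0.3713 -0.1253  0.02  ]
[ 0.3613 -0.23    0.02  ]
```

```bash
python3 -m jog '{"offset":[[0.2,-0.3,0.3],[0.4,-0.7,0.4],[0.4,-0.8,0.4],[0.5,-0.8,0.4],[0.5,-0.8,0.4],[0.5,-0.8,0.3],[0.4,-0.8,0.2],[0.4,-0.8,0],[0.4,-0.8,0],[0.4,-0.8,0],[0.4,-0.8,0],[0.4,-0.8,0]],"angular":[[0,0,0.25],[0,0,0.25],[0,0,0.25],[0,0,0.25],[0,0,0.25],[0,0,0.25],[0,0,0.25],[0,0,0.25],[0,0,0.25],[0,0,0.25],[0,0,0.25],[0,0,0]],"jaw":[85,85,85,85,85,85,85,85,85,85,85,85]}'; python3 - <<'E'
from h import *
t=45;d=np.array([np.sin(np.radians(t)),0,-np.cos(np.radians(t))])
plan(lp(1.7,.167,.012,0)-.1*d,t,1);print(R0()[2]['joint_pos'])
E
```

```text
time: 1.3
tool_pos: [0.4226, 0.1491, 0.3167]
tool_rot: [0.707, -0.707, 0.0, -0.0]
contact_force: [-0.5, -0.0, 0.3]
gripper_width: 0.996
tcp [ 0.6129 -0.073   0.2935] off units [ 3.8059 -4.4421 -0.4625] turn units [-0.0057 -7.5004  0.0115]
[ 0.1728 -0.4239  1.8345  0.0001  1.731  -1.3967]
```

```bash
python3 -m jog '{"offset":[[0,-0.6,0],[0,-0.8,0],[0.1,-0.8,0],[0.2,-0.8,0],[0.3,-0.8,0],[0.4,-0.64,0],[0.4,0,0],[0.4,0,0],[0.4,0,0],[0.4,0,0],[0.2,0,0],[0,0,0]],"angular":[[0,-0.5,0],[0,-0.7,0],[0,-0.7,0],[0,-0.7,0],[0,-0.7,0],[0,-0.7,0],[0,-0.7,0],[0,-0.7,0],[0,-0.7,0],[0,-0.7,0],[0,-0.7,0],[0,0,0]],"jaw":[85,85,85,85,85,85,85,85,85,85,85,85]}'; python3 - <<'E'
from h import *
t=45;d=np.array([np.sin(np.radians(t)),0,-np.cos(np.radians(t))])
plan(lp(1.7,.167,.012,0)-.05*d,t,1);plan(lp(1.7,.167,.012,0),t,1);print(R0()[2]['joint_pos'])
for n in("scene","top"):cv2.imwrite(f"pics/{n}1.png",cv2.resize(manip.grab_frame(n)[100:310,200:480],None,fx=2.8,fy=2.8))
E
```

```text
time: 2.5
tool_pos: [0.5613, -0.0708, 0.3134]
tool_rot: [0.655, -0.653, -0.268, -0.27]
contact_force: [-0.6, 0.7, -1.0]
gripper_width: 1.0
tcp [ 0.6483 -0.073   0.2582] off units [ 1.7406 -0.0436 -1.104 ] turn units [-0.0294 -0.0427  0.0137]
tcp [ 0.6836 -0.073   0.2228] off units [ 2.4477 -0.0436 -1.8111] turn units [-0.0294 -0.0427  0.0137]
[-0.4204 -0.7051  2.1642  0.3552  0.9775 -2.0796]
```

View pics/scene1.png

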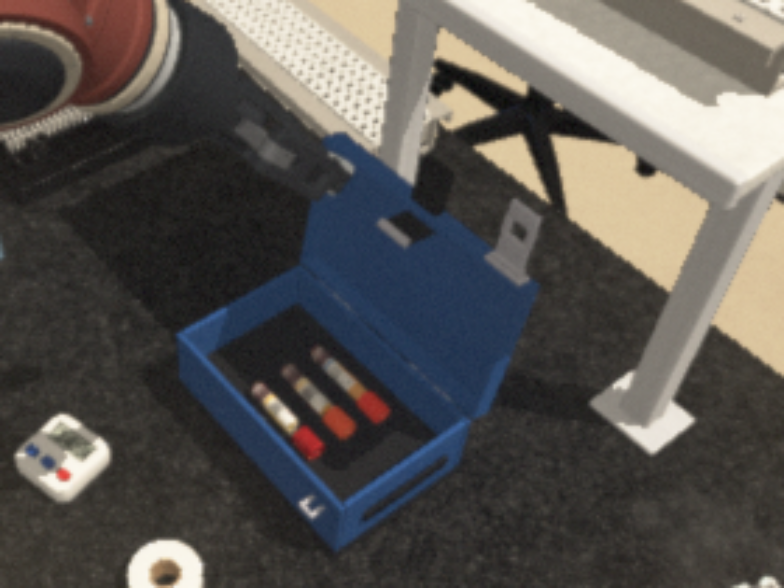

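View pics/top1.png

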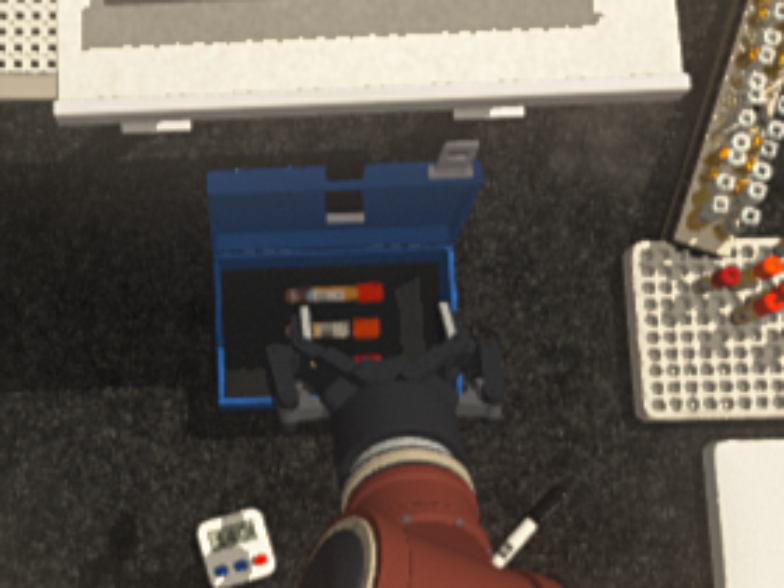

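```bash
python3 - <<'E'
from h import *
f=lambda P:(proj('top',P)-[200,100])*2.8
print(f([.561,-.071,.313]),f([.55,-.071,.325]),f(lp(1.7,.16,.006,0)),f(lp(1.7,.14,.0,0)))
f=lambda P:(proj('scene',P)-[200,100])*2.8
print(f([.561,-.071,.313]),f(lp(1.7,.16,.006,0)))
E
```

```text
[362.043  276.8795] [364.4954 289.0255] [348.0961 169.8299] [346.3967 186.643 ]
[329.9526 155.8139] [428.3748 187.4611]
```

```bash
python3 - <<'E'
from h import *
R,p,s=R0();M=R.as_matrix();print(M,p)
for n in("top","scene"):
  im=cv2.imread(f"pics/{n}1.png")
  for back in (.013,.032):
    for z in(-.0427,.0427):
      u,v=(proj(n,p-M[:,1]*back+M[:,2]*z)-[200,100])*2.8;print(n,u,v)
      cv2.circle(im,(int(u),int(v)),3,(0,255,255) if back<.02 else (0,255,0),-1)
  cv2.imwrite(f"pics/{n}1o.png",cv2.resize(im[60:460,180:580],None,fx=1.4,fy=1.4))
E
```

```text
[[ 0.7086  0.7056  0.0014]
 [-0.0021  0.0001  1.    ]
 [ 0.7056 -0.7086  0.0016]] [ 0.5619 -0.0711  0.3164]
top 425.8078649046212 283.4213669535912
top 303.42085493157396 286.64074762462434
top 429.8726579296562 298.9678554185839
top 305.20576567116416 302.20844265366486
scene 364.105941368734 181.70413270936956
scene 281.7012852999401 113.0135517658563
scene 349.61339768440473 174.25275452944956
scene 266.37580846267696 104.56605505028035
```

View pics/top1o.png

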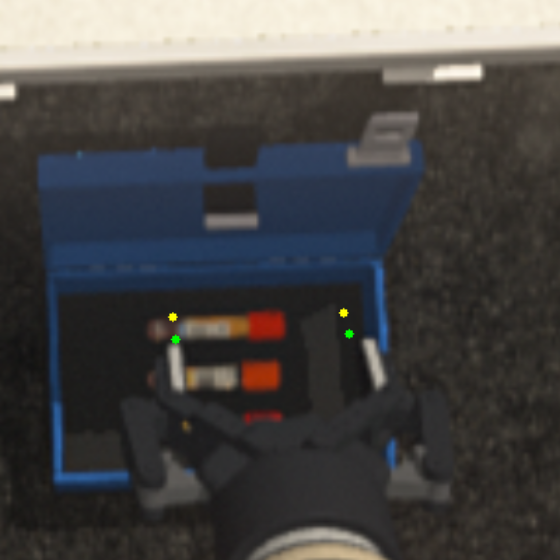

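View pics/scene1o.png

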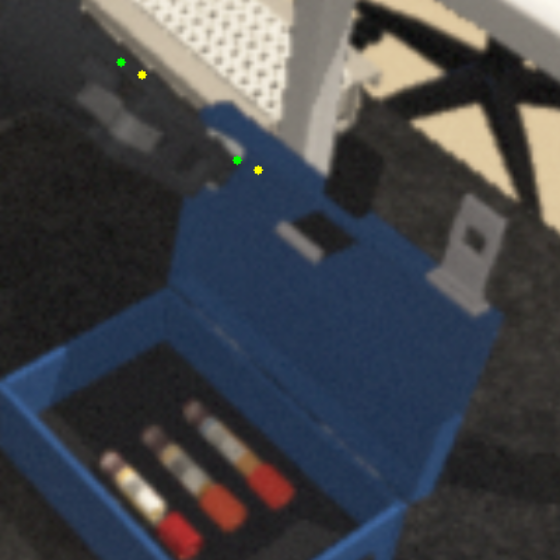

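```bash
python3 -m jog '{"offset":[[0.2,0,-0.15],[0.3,-0.04,-0.2],[0.3,0,-0.22],[0.3,0,-0.25],[0.3,0,-0.22],[0.3,0,-0.22],[0.25,0,-0.18],[0.2,0,-0.15],[0,0,0],[0,0,0]],"angular":[[0,0,0],[0,0,0],[0,0,0],[0,0,0],[0,0,0],[0,0,0],[0,0,0],[0,0,0],[0,0,0],[0,0,0]],"jaw":[85,85,85,85,85,85,85,85,85,85]}'; python3 - <<'E'
from h import *
plan(lp(1.7,.167,.012,0),45,1);print(R0()[2]['joint_pos'])
for n in("scene","top"):cv2.imwrite(f"pics/{n}2.png",cv2.resize(manip.grab_frame(n)[110:260,260:410],None,fx=3.9,fy=3.9,interpolation=cv2.INTER_CUBIC))
E
```

```text
time: 3.6
tool_pos: [0.6701, -0.0731, 0.2381]
tool_rot: [0.654, -0.653, -0.27, -0.271]
contact_force: [0.1, -0.2, -0.1]
gripper_width: 0.992
tcp [ 0.6836 -0.073   0.2228] off units [ 0.2712  0.0019 -0.3056] turn units [-0.0112 -0.0022  0.0084]
[-0.3254 -0.3382  2.0508  0.3575  0.7029 -2.0812]
```

View pics/scene2.png

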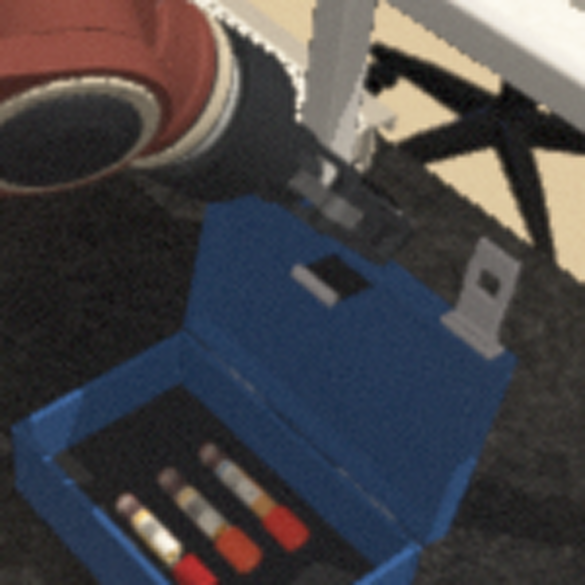

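View pics/top2.png

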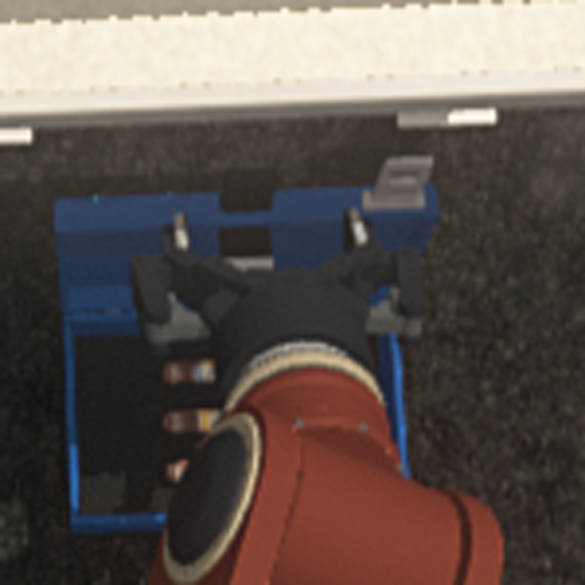

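```bash
python3 - <<'E'
from h import *
R,p,s=R0();M=R.as_matrix()
for n in("top","scene"):
  im=cv2.imread(f"pics/{n}2.png")
  for back,c in ((.013,(0,255,255)),(.032,(0,255,0)),(.06,(0,0,255))):
    for z in(-.0427,.0427):
      u,v=(proj(n,p-M[:,1]*back+M[:,2]*z)-[260,110])*3.9
      cv2.circle(im,(int(u),int(v)),3,c,-1)
  for y in(-.015,.015):
    for r in(.14,.181):
      u,v=(proj(n,lp(1.7,r,.012,y))-[260,110])*3.9;cv2.circle(im,(int(u),int(v)),3,(255,0,255),-1)
  cv2.imwrite(f"pics/{n}2o.png",im)
E
```

```text
(no output)
```

View pics/top2o.png

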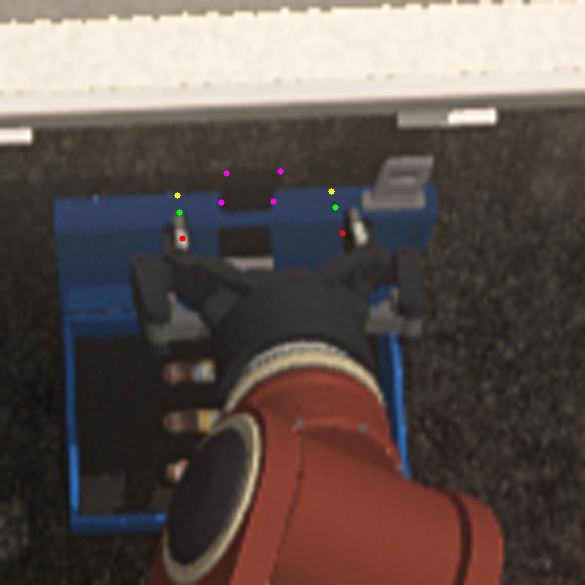

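View pics/scene2o.png

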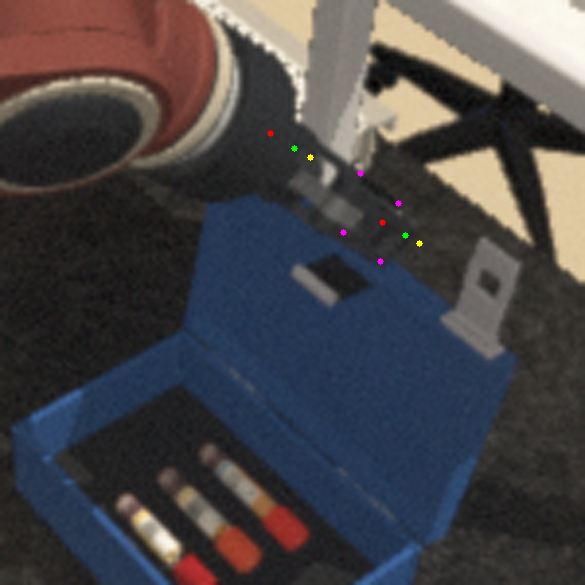

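```bash
python3 -m jog '{"offset":[[0.1,0.03,-0.1],[0.1,0.02,-0.1],[0.1,0.02,-0.1],[0.1,0,-0.1],[0,0,0],[0,0,0],[0,0,0],[0,0,0]],"angular":[[0,0,0],[0,0,0],[0,0,0],[0,0,0],[0,0,0],[0,0,0],[0,0,0],[0,0,0]],"jaw":[85,85,85,85,85,70,60,50]}'; python3 - <<'E'
from h import *
R,p,s=R0();print(p,s['contact_force'])
for n in("scene","top"):cv2.imwrite(f"pics/{n}3.png",cv2.resize(manip.grab_frame(n)[110:260,260:410],None,fx=3.9,fy=3.9,interpolation=cv2.INTER_CUBIC))
E
```

```text
time: 4.5
tool_pos: [0.69, -0.0697, 0.218]
tool_rot: [0.653, -0.653, -0.27, -0.271]
contact_force: [0.3, -0.3, -0.9]
gripper_width: 0.59
[ 0.69   -0.0697  0.218 ] [ 0.2981 -0.252  -0.9169]
```

View pics/scene3.png

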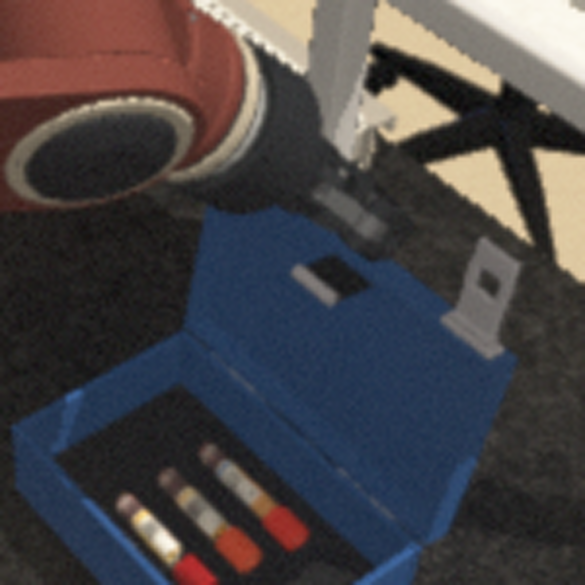

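View pics/top3.png

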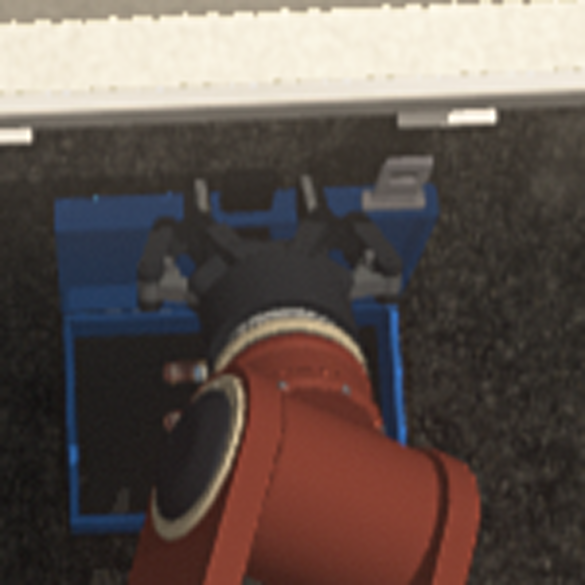

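```bash
python3 -m jog '{"offset":[[0,0.04,0],[0,0,0],[0,0,0],[0,0,0],[0,0,0],[0,0,0],[0,0,0]],"angular":[[0,0,0],[0,0,0],[0,0,0],[0,0,0],[0,0,0],[0,0,0],[0,0,0]],"jaw":[40,34,28,22,18,18,18]}'
```

```text
time: 5.3
tool_pos: [0.6902, -0.0693, 0.2182]
tool_rot: [-0.652, 0.654, 0.27, 0.272]
contact_force: [-0.6, -4.9, 0.9]
gripper_width: 0.298
```

```bash
python3 -m jog '{"offset":[[0,0.02,0],[0,0,0]],"angular":[[0,0,0],[0,0,0]],"jaw":[10,10]}'; python3 - <<'E'
from h import *
R,p,s=R0();print(p,s['contact_force'],s['ft_torque'],s['gripper_width'])
for n in("scene","top"):cv2.imwrite(f"pics/{n}4.png",cv2.resize(manip.grab_frame(n)[110:260,260:410],None,fx=3.9,fy=3.9,interpolation=cv2.INTER_CUBIC))
E
```

```text
time: 5.5
tool_pos: [0.6903, -0.0692, 0.2182]
tool_rot: [-0.652, 0.654, 0.27, 0.272]
contact_force: [0.2, -8.3, 0.2]
gripper_width: 0.303
[ 0.6903 -0.0692  0.2182] [ 0.1775 -8.3413  0.2078] [-0.9896  0.4364 -1.123 ] 0.3026520444625947
```

View pics/top4.png

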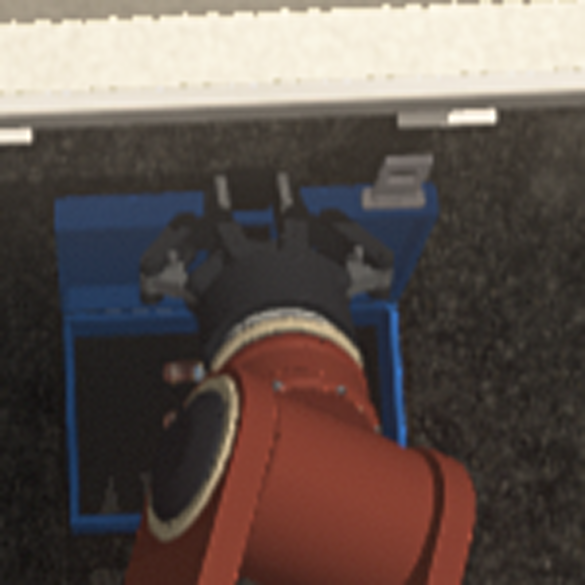

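View pics/scene4.png

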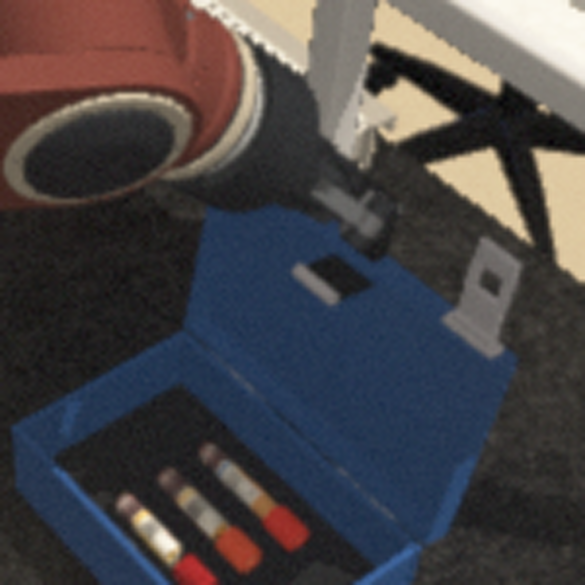

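```bash
python3 -m jog '{"offset":[[0,-0.05,0],[0,0,0]],"angular":[[0,0,0],[0,0,0]],"jaw":[10,10]}'; cat >> h.py <<'E'
def arc(n,dphi,hx=HX,hz=HZ):
    R,p,s=R0();M=R.as_matrix();g=p-.0187*M[:,1];v=np.array([-(g[0]-hx),g[2]-hz]);ph=np.arctan2(v[1],v[0]);r=np.hypot(*v)
    print("grasp",g,"phi",ph,"r",r,"F",s['contact_force'],"w",s['gripper_width'],"tilt",np.degrees(np.arctan2(M[0,1],-M[2,1])),"t",s['time'])
    for i in range(n):
        a,b=ph-i*dphi,ph-(i+1)*dphi
        print("[%.2f,0,%.2f]"%(-r*(np.cos(b)-np.cos(a))/.05,r*(np.sin(b)-np.sin(a))/.05),end=",")
    print()
E
python3 -c "
from h import *
arc(12,.06)"
```

```text
time: 5.8
tool_pos: [0.6902, -0.0694, 0.2182]
tool_rot: [0.653, -0.653, -0.27, -0.272]
contact_force: [-0.5, -1.3, 0.7]
gripper_width: 0.303
grasp [ 0.677  -0.0694  0.2314] phi 1.8164767853087993 r 0.16429948332961616 F [-0.4524 -1.2861  0.7138] w 0.3025498431051609 tilt 45.060657142355396 t 5.8
[-0.19,0,0.04],[-0.19,0,0.03],[-0.20,0,0.02],[-0.20,0,0.01],[-0.20,0,-0.00],[-0.20,0,-0.02],[-0.20,0,-0.03],[-0.19,0,-0.04],[-0.19,0,-0.05],[-0.19,0,-0.06],[-0.18,0,-0.07],[-0.18,0,-0.08],
```

```bash
python3 -m jog '{"offset":[[-0.1,0,0.02],[-0.19,0,0.04],[-0.19,0,0.03],[-0.2,0,0.02],[-0.2,0,0.01]],"angular":[[0,0,0],[0,0,0],[0,0,0],[0,0,0],[0,0,0]],"jaw":[10,10,10,10,10]}';python3 -c "
from h import *
arc(12,.06)"
```

```text
time: 6.3
tool_pos: [0.6435, -0.0696, 0.2207]
tool_rot: [-0.654, 0.654, 0.269, 0.27]
contact_force: [2.0, -7.3, -7.9]
gripper_width: 0.294
grasp [ 0.6304 -0.0696  0.234 ] phi 1.529956543122046 r 0.16215901387956103 F [ 2.0476 -7.2528 -7.8896] w 0.29420719377599525 tilt 44.746139353759176 t 6.3
[-0.19,0,-0.01],[-0.19,0,-0.03],[-0.19,0,-0.04],[-0.19,0,-0.05],[-0.19,0,-0.06],[-0.18,0,-0.07],[-0.18,0,-0.08],[-0.17,0,-0.09],[-0.17,0,-0.10],[-0.16,0,-0.11],[-0.15,0,-0.12],[-0.14,0,-0.13],
```

```bash
python3 -m jog '{"offset":[[-0.19,-0.04,-0.06],[-0.19,0,-0.04],[-0.19,0,-0.04],[-0.19,0,-0.05],[-0.19,0,-0.06]],"angular":[[0,0,0],[0,0,0],[0,0,0],[0,0,0],[0,0,0]],"jaw":[10,10,10,10,10]}';python3 -c "
from h import *
arc(12,.06)"
```

```text
time: 6.8
tool_pos: [0.5977, -0.0705, 0.2111]
tool_rot: [0.654, -0.653, -0.27, -0.271]
contact_force: [-0.1, 4.6, 0.5]
gripper_width: 0.294
grasp [ 0.5844 -0.0705  0.2243] phi 1.2384136494312128 r 0.1610906740315129 F [-0.1436  4.6052  0.4892] w 0.29398771435364013 tilt 45.01383696243773 t 6.8
[-0.18,0,-0.07],[-0.18,0,-0.08],[-0.17,0,-0.09],[-0.17,0,-0.10],[-0.16,0,-0.11],[-0.15,0,-0.12],[-0.15,0,-0.13],[-0.14,0,-0.14],[-0.13,0,-0.14],[-0.12,0,-0.15],[-0.11,0,-0.16],[-0.10,0,-0.16],
```

```bash
python3 -m jog '{"offset":[[-0.18,0.02,-0.07],[-0.18,0,-0.08],[-0.17,0,-0.09],[-0.17,0,-0.1],[-0.16,0,-0.11],[-0.15,0,-0.12]],"angular":[[0,0,0],[0,0,0],[0,0,0],[0,0,0],[0,0,0],[0,0,0]],"jaw":[10,10,10,10,10,10]}';python3 -c "
from h import *
arc(12,.06)
for n in ('scene',):cv2.imwrite(f'pics/{n}5.png',cv2.resize(manip.grab_frame(n)[110:300,220:410],None,fx=3,fy=3,interpolation=cv2.INTER_CUBIC))
"
```

```text
time: 7.4
tool_pos: [0.548, -0.0709, 0.1839]
tool_rot: [-0.652, 0.653, 0.271, 0.272]
contact_force: [-2.0, -0.8, 3.4]
gripper_width: 0.295
grasp [ 0.5347 -0.0709  0.1971] phi 0.8853850838052693 r 0.16159698498133715 F [-1.9669 -0.75    3.4468] w 0.29546834185842086 tilt 45.16264030816318 t 7.4
[-0.15,0,-0.13],[-0.14,0,-0.14],[-0.13,0,-0.14],[-0.12,0,-0.15],[-0.11,0,-0.16],[-0.10,0,-0.16],[-0.09,0,-0.17],[-0.08,0,-0.18],[-0.07,0,-0.18],[-0.06,0,-0.18],[-0.05,0,-0.19],[-0.04,0,-0.19],
```

View pics/scene5.png

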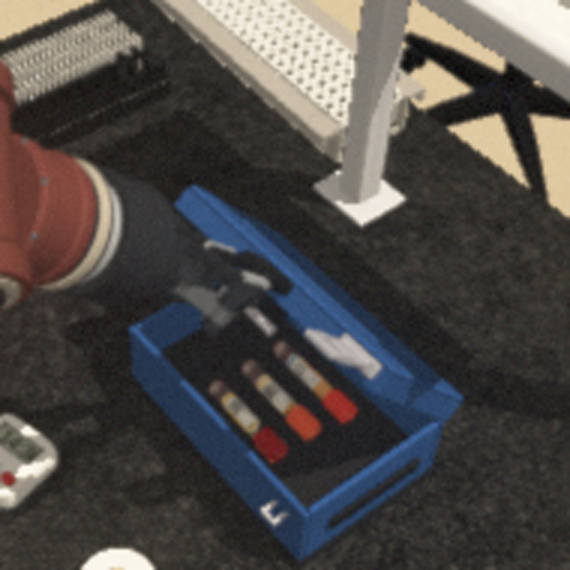

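```bash
python3 -m jog '{"offset":[[-0.16,0,-0.12],[-0.15,0,-0.13],[-0.13,0,-0.14],[-0.12,0,-0.15],[-0.11,0,-0.16],[-0.1,0,-0.16]],"angular":[[0,0,0],[0,0,0],[0,0,0],[0,0,0],[0,0,0],[0,0,0]],"jaw":[10,10,10,10,10,10]}';python3 -c "
from h import *
arc(12,.06)"
```

```text
time: 8.05
tool_pos: [0.5087, -0.0712, 0.1395]
tool_rot: [-0.652, 0.654, 0.27, 0.271]
contact_force: [-15.3, -4.6, 9.7]
gripper_width: 0.282
grasp [ 0.4955 -0.0712  0.1527] phi 0.5184925130858278 r 0.16292375454218064 F [-15.2914  -4.5672   9.6572] w 0.2818196427199257 tilt 44.98768321735014 t 8.05
[-0.09,0,-0.17],[-0.08,0,-0.18],[-0.07,0,-0.18],[-0.06,0,-0.19],[-0.05,0,-0.19],[-0.04,0,-0.19],[-0.03,0,-0.19],[-0.01,0,-0.20],[-0.00,0,-0.20],[0.01,0,-0.20],[0.02,0,-0.19],[0.03,0,-0.19],
```

```bash
python3 -m jog '{"offset":[[-0.06,-0.02,0.03],[0,0,0]],"angular":[[0,0,0],[0,0,0]],"jaw":[10,10]}';python3 -c "
from h import *
arc(4,.06);print(R0()[2]['ft_torque'])
for n in ('scene','top'):cv2.imwrite(f'pics/{n}6.png',cv2.resize(manip.grab_frame(n)[110:300,220:410],None,fx=3,fy=3,interpolation=cv2.INTER_CUBIC))
"
```

```text
time: 8.25
tool_pos: [0.5043, -0.071, 0.1359]
tool_rot: [0.654, -0.653, -0.268, -0.27]
contact_force: [19.3, -5.1, -12.8]
gripper_width: 0.246
grasp [ 0.4911 -0.071   0.1492] phi 0.48654308787511213 r 0.1650538638613333 F [ 19.2715  -5.115  -12.7561] w 0.24569179563890092 tilt 44.7354840596607 t 8.25
[-0.09,0,-0.18],[-0.08,0,-0.18],[-0.07,0,-0.19],[-0.05,0,-0.19],
[-0.8455 -0.162  -0.4479]
```

View pics/scene6.png

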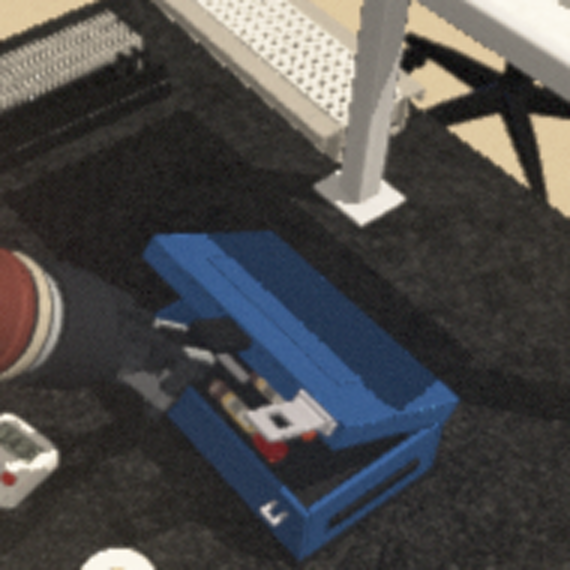

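View pics/top6.png

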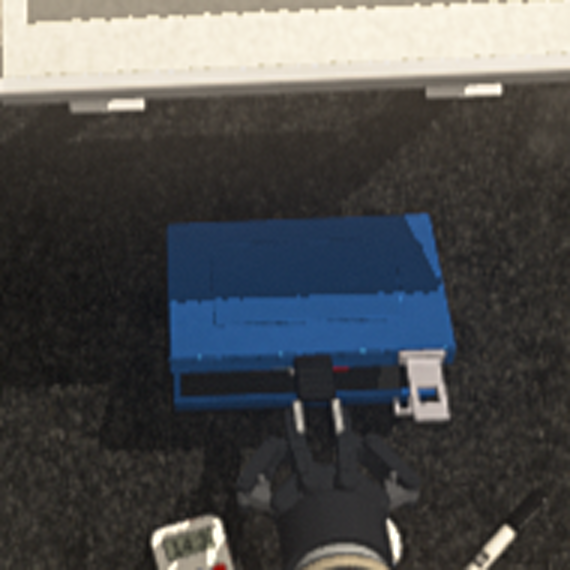

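```bash
python3 -m jog '{"offset":[[0.03,0,-0.015],[0,0,0]],"angular":[[0,0,0],[0,0,0]],"jaw":[10,10]}';python3 -c "
from h import *
arc(4,.06);print(R0()[2]['ft_torque'])
a=manip.grab_frame('scene')[190:270,240:340];b=manip.grab_frame('top')[210:290,280:380]
R,p,s=R0();M=R.as_matrix()
o=[]
for n,im,of in(('scene',a,(240,190)),('top',b,(280,210))):
  im=cv2.resize(im,None,fx=5.6,fy=5.6,interpolation=cv2.INTER_CUBIC)
  u,v=(proj(n,p-M[:,1]*.0187)-of)*5.6;cv2.circle(im,(int(u),int(v)),3,(0,255,0),-1)
  u,v=(proj(n,p)-of)*5.6;cv2.circle(im,(int(u),int(v)),3,(0,255,255),-1)
  cv2.imwrite(f'pics/{n}7.png',im)
"
```

```text
time: 8.55
tool_pos: [0.5064, -0.0711, 0.1373]
tool_rot: [0.654, -0.654, -0.269, -0.27]
contact_force: [2.1, -3.9, -2.7]
gripper_width: 0.243
grasp [ 0.4932 -0.0711  0.1506] phi 0.5003671023979595 r 0.16384841630622982 F [ 2.1013 -3.8662 -2.6662] w 0.2434393376437747 tilt 44.761102273165534 t 8.55
[-0.09,0,-0.18],[-0.08,0,-0.18],[-0.07,0,-0.18],[-0.06,0,-0.19],
[-0.7875  0.4147 -0.2825]
```

View pics/scene7.png

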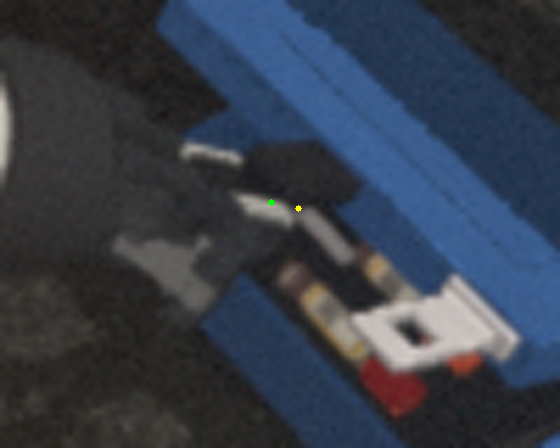

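View pics/top7.png

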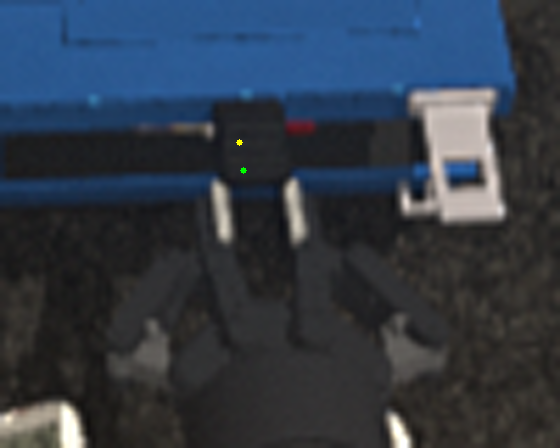

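```bash
cat >> h.py <<'E'
def arcr(n,dphi,dt,hx=HX,hz=HZ):
    R,p,s=R0();M=R.as_matrix();g=p-.0187*M[:,1];v=np.array([-(g[0]-hx),g[2]-hz]);ph=np.arctan2(v[1],v[0]);r=np.hypot(*v);t=np.arctan2(M[0,1],-M[2,1])
    print("grasp",g,"phi",ph,"r",r,"F",s['contact_force'],"w",s['gripper_width'],"tilt",np.degrees(t),s['joint_pos'])
    f=lambda ph,t:np.array([hx-r*np.cos(ph)+.0187*np.sin(t),hz+r*np.sin(ph)-.0187*np.cos(t)])
    for i in range(n):
        o=(f(ph-(i+1)*dphi,t+(i+1)*np.radians(dt))-f(ph-i*dphi,t+i*np.radians(dt)))/.05
        print("[%.2f,0,%.2f]"%tuple(o),end=",")
    print("turn y",-dt/6)
E
python3 -c "
from h import *
arcr(6,.05,2.4)"
```

```text
grasp [ 0.4936 -0.0711  0.1513] phi 0.5049914492736782 r 0.16385542672517825 F [ 4.0057 -3.3068 -4.8095] w 0.2476953938787914 tilt 44.83047475969981 [-0.4977 -0.803   2.5044  0.4958  0.7863 -2.3018]
[-0.06,0,-0.13],[-0.06,0,-0.14],[-0.05,0,-0.14],[-0.04,0,-0.14],[-0.04,0,-0.14],[-0.03,0,-0.15],turn y -0.39999999999999997
```

```bash
python3 -c "
from h import *
arcr(7,.05,-3)"
```

```text
grasp [ 0.4936 -0.0711  0.1513] phi 0.5049914492736782 r 0.16385542672517825 F [ 4.0057 -3.3068 -4.8095] w 0.2476953938787914 tilt 44.83047475969981 [-0.4977 -0.803   2.5044  0.4958  0.7863 -2.3018]
[-0.09,0,-0.16],[-0.08,0,-0.16],[-0.08,0,-0.16],[-0.07,0,-0.17],[-0.06,0,-0.17],[-0.05,0,-0.17],[-0.05,0,-0.17],turn y 0.5
```

```bash
python3 -m jog '{"offset":[[-0.085,-0.01,-0.165],[-0.08,-0.01,-0.16]],"angular":[[0,0.5,0],[0,0.5,0]],"jaw":[10,10]}';python3 -c "
from h import *
arcr(5,.05,-3)"
```

```text
time: 8.85
tool_pos: [0.4979, -0.0714, 0.1246]
tool_rot: [0.668, -0.667, -0.234, -0.233]
contact_force: [-47.8, 4.7, 27.0]
gripper_width: 0.246
grasp [ 0.4863 -0.0714  0.1392] phi 0.41935987305292755 r 0.1650452292681289 F [-47.7684   4.7001  27.0154] w 0.24625871348426842 tilt 38.58916531566867 [-0.4748 -0.7378  2.4564  0.3939  0.8466 -2.2233]
[-0.08,0,-0.16],[-0.07,0,-0.17],[-0.06,0,-0.17],[-0.06,0,-0.17],[-0.05,0,-0.17],turn y 0.5
```

```bash
python3 -m jog '{"offset":[[-0.05,0,0.02],[0,0,0]],"angular":[[0,0,0],[0,0,0]],"jaw":[10,10]}';python3 -c "
from h import *
arcr(5,.05,0);print(R0()[2]['ft_torque'])
a=manip.grab_frame('scene')[190:270,240:340];b=manip.grab_frame('top')[210:290,280:380]
for n,im in(('scene',a),('top',b)):
  cv2.imwrite(f'pics/{n}8.png',cv2.resize(im,None,fx=5.6,fy=5.6,interpolation=cv2.INTER_CUBIC))
"
```

```text
time: 9.05
tool_pos: [0.4969, -0.0713, 0.1247]
tool_rot: [0.667, -0.666, -0.235, -0.236]
contact_force: [-0.6, 0.6, -0.5]
gripper_width: 0.247
grasp [ 0.4851 -0.0714  0.1393] phi 0.4167918210941982 r 0.16612698440423512 F [-0.6377  0.5542 -0.5113] w 0.24689629872080088 tilt 38.969874287559655 [-0.478  -0.7485  2.4638  0.3995  0.8451 -2.2253]
[-0.06,0,-0.15],[-0.06,0,-0.16],[-0.05,0,-0.16],[-0.04,0,-0.16],[-0.03,0,-0.16],turn y 0.0
[-0.2374  0.2987  0.2826]
```

View pics/scene8.png

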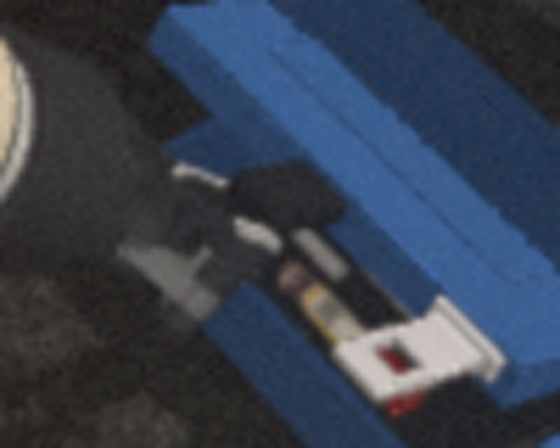

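View pics/top8.png

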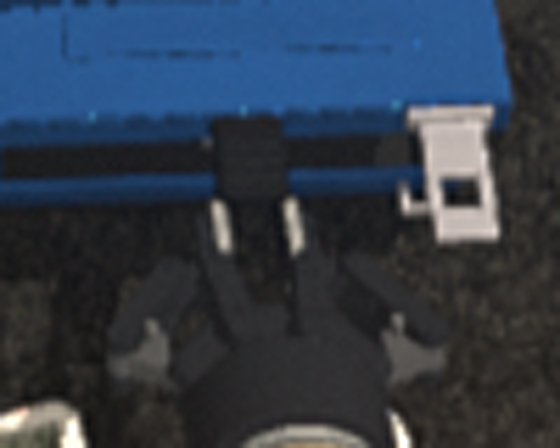

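```bash
python3 -m jog '{"offset":[[-0.075,0,-0.14]],"angular":[[0,0,0]],"jaw":[10]}';python3 -c "
from h import *
arcr(5,.05,0)"
```

```text
time: 9.25
tool_pos: [0.4936, -0.0715, 0.1186]
tool_rot: [0.667, -0.666, -0.236, -0.237]
contact_force: [0.3, 3.3, -0.7]
gripper_width: 0.249
grasp [ 0.4819 -0.0715  0.1331] phi 0.3753253430136605 r 0.1667472020360236 F [ 0.3007  3.3298 -0.6751] w 0.2491684706582551 tilt 39.05131007170018 [-0.4838 -0.7555  2.4782  0.4069  0.8393 -2.2371]
[-0.06,0,-0.16],[-0.05,0,-0.16],[-0.04,0,-0.16],[-0.03,0,-0.16],[-0.02,0,-0.16],turn y 0.0
```

Force stays near zero, so I'll keep going in small steps.

```bash
python3 -m jog '{"offset":[[-0.065,0.01,-0.15],[-0.06,0,-0.15]],"angular":[[0,0,0],[0,0,0]],"jaw":[10,10]}';python3 -c "
from h import *
arcr(5,.05,0)"
```

```text
time: 9.45
tool_pos: [0.4863, -0.0715, 0.1016]
tool_rot: [0.667, -0.667, -0.235, -0.236]
contact_force: [-2.7, 1.2, 0.4]
gripper_width: 0.247
grasp [ 0.4745 -0.0715  0.1162] phi 0.2655594345184072 r 0.16838684756187464 F [-2.6606  1.2259  0.445 ] w 0.24660824570266937 tilt 38.91472225647948 [-0.4933 -0.7624  2.5098  0.4186  0.8213 -2.2597]
[-0.04,0,-0.16],[-0.03,0,-0.17],[-0.02,0,-0.17],[-0.02,0,-0.17],[-0.01,0,-0.17],turn y 0.0
```

```bash
python3 -m jog '{"offset":[[-0.065,0,-0.16]],"angular":[[0,0.4,0]],"jaw":[10]}';python3 -c "
from h import *
arcr(5,.04,-2.4)"; python3 -m jog '{"offset":[[-0.055,0,-0.15]],"angular":[[0,0.4,0]],"jaw":[10]}';python3 -c "
from h import *
arcr(5,.04,-2.4)
a=manip.grab_frame('scene')[190:270,240:340];b=manip.grab_frame('top')[210:290,280:380]
for n,im in(('scene',a),('top',b)):
  cv2.imwrite(f'pics/{n}9.png',cv2.resize(im,None,fx=5.6,fy=5.6,interpolation=cv2.INTER_CUBIC))"
```

```text
time: 9.55
tool_pos: [0.4817, -0.0715, 0.092]
tool_rot: [0.672, -0.672, -0.22, -0.221]
contact_force: [-11.3, 2.2, 4.1]
gripper_width: 0.249
grasp [ 0.4706 -0.0715  0.1071] phi 0.20764252154863633 r 0.17006755099230397 F [-11.3027   2.1521   4.1395] w 0.248507794572997 tilt 36.326632537903016 [-0.4826 -0.7293  2.4949  0.3797  0.8356 -2.2295]
[-0.04,0,-0.14],[-0.03,0,-0.14],[-0.03,0,-0.14],[-0.02,0,-0.14],[-0.02,0,-0.14],turn y 0.39999999999999997
time: 9.65
tool_pos: [0.4781, -0.0715, 0.0841]
tool_rot: [0.677, -0.677, -0.205, -0.205]
contact_force: [-18.1, 0.6, 5.5]
gripper_width: 0.24
grasp [ 0.4678 -0.0715  0.0997] phi 0.16218104620410143 r 0.17149143648753487 F [-18.0812   0.6261   5.483 ] w 0.23983739605874374 tilt 33.698226922071385 [-0.4703 -0.6922  2.475   0.3411  0.8521 -2.1996]
[-0.03,0,-0.14],[-0.03,0,-0.14],[-0.02,0,-0.14],[-0.02,0,-0.14],[-0.01,0,-0.14],turn y 0.39999999999999997
```

View pics/scene9.png

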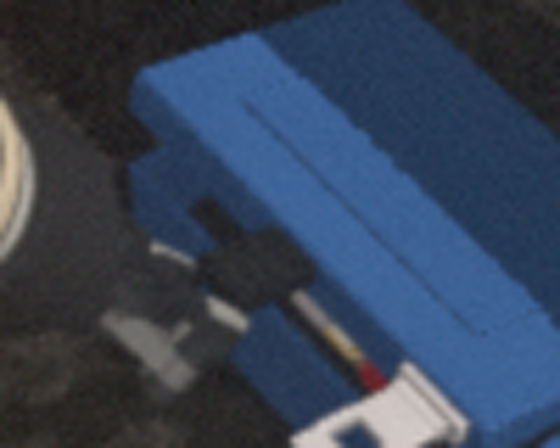

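View pics/top9.png

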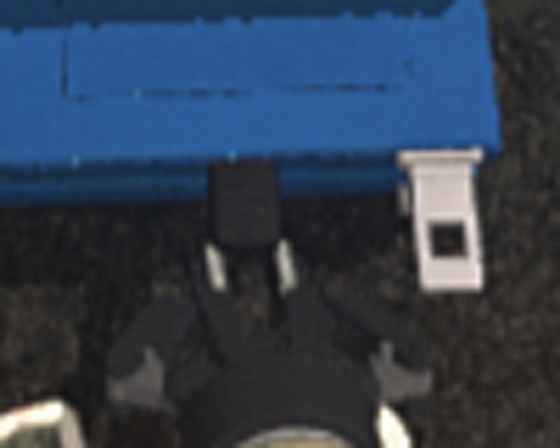

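```bash
python3 -m jog '{"offset":[[-0.05,0,-0.1]],"angular":[[0,0,0]],"jaw":[10]}'; python3 -m jog '{"offset":[[-0.02,0,-0.12]],"angular":[[0,0,0]],"jaw":[10]}';python3 -c "
from h import *
arcr(3,.04,0)"
```

```text
time: 9.85
tool_pos: [0.4771, -0.0715, 0.0804]
tool_rot: [0.677, -0.676, -0.206, -0.207]
contact_force: [-1.0, 0.9, -0.6]
gripper_width: 0.248
time: 9.95
tool_pos: [0.4757, -0.0715, 0.0741]
tool_rot: [0.677, -0.676, -0.206, -0.207]
contact_force: [-9.4, 0.3, 1.6]
gripper_width: 0.245
grasp [ 0.4652 -0.0715  0.0896] phi 0.10195560289450471 r 0.17265796056651223 F [-9.4412  0.3114  1.5544] w 0.24491355896002096 tilt 33.92366733096897 [-0.4756 -0.6887  2.4919  0.3537  0.8316 -2.2171]
[-0.01,0,-0.14],[-0.01,0,-0.14],[-0.00,0,-0.14],turn y 0.0
```

```bash
python3 -m jog '{"offset":[[-0.03,0,-0.07]],"angular":[[0,0,0]],"jaw":[10]}'; python3 -m jog '{"offset":[[-0.01,0,-0.07]],"angular":[[0,0,0]],"jaw":[10]}';python3 -c "
from h import *
arcr(3,.04,0)
a=manip.grab_frame('scene')[190:270,240:340]
for n,im in(('scene',a),):
  cv2.imwrite(f'pics/{n}10.png',cv2.resize(im,None,fx=5.6,fy=5.6,interpolation=cv2.INTER_CUBIC))"
```

```text
time: 10.05
tool_pos: [0.4749, -0.0715, 0.0708]
tool_rot: [0.676, -0.676, -0.206, -0.208]
contact_force: [-0.0, 1.2, -0.1]
gripper_width: 0.25
time: 10.15
tool_pos: [0.4744, -0.0715, 0.0678]
tool_rot: [0.676, -0.676, -0.206, -0.208]
contact_force: [-7.2, 0.9, 1.4]
gripper_width: 0.243
grasp [ 0.4639 -0.0715  0.0833] phi 0.06524046785991042 r 0.1734373600601215 F [-7.1921  0.9042  1.3838] w 0.24333817778712452 tilt 34.04827985842543 [-0.4784 -0.6844  2.5013  0.3615  0.8179 -2.2275]
[-0.01,0,-0.14],[-0.00,0,-0.14],[0.00,0,-0.14],turn y 0.0
```

View pics/scene10.png

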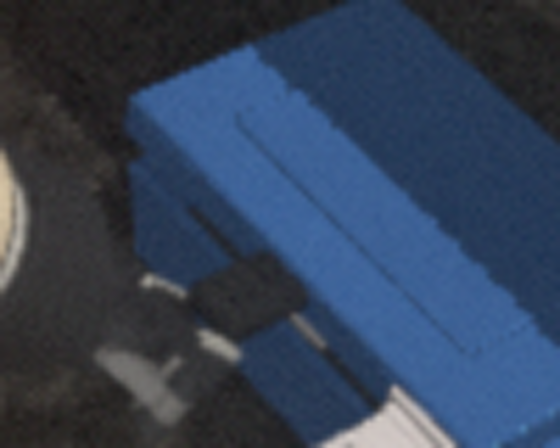

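```bash
python3 -m jog '{"offset":[[-0.02,0,-0.06]],"angular":[[0,0,0]],"jaw":[10]}'; python3 -m jog '{"offset":[[-0.01,0,-0.06]],"angular":[[0,0,0]],"jaw":[10]}';python3 -m jog '{"offset":[[-0.01,0,-0.05]],"angular":[[0,0,0]],"jaw":[10]}';python3 -c "
from h import *
arcr(3,.04,0)
a=manip.grab_frame('scene')[190:270,240:340]
for n,im in(('scene',a),):
  cv2.imwrite(f'pics/{n}11.png',cv2.resize(im,None,fx=5.6,fy=5.6,interpolation=cv2.INTER_CUBIC))"
```

```text
time: 10.3
tool_pos: [0.4741, -0.0715, 0.0657]
tool_rot: [0.676, -0.676, -0.207, -0.208]
contact_force: [-3.9, 1.5, 0.8]
gripper_width: 0.246
time: 10.4
tool_pos: [0.4736, -0.0715, 0.0628]
tool_rot: [0.676, -0.676, -0.207, -0.208]
contact_force: [-5.0, 1.3, 0.0]
gripper_width: 0.243
time: 10.5
tool_pos: [0.4732, -0.0715, 0.0604]
tool_rot: [0.676, -0.676, -0.207, -0.208]
contact_force: [-3.7, 3.1, -0.1]
gripper_width: 0.248
grasp [ 0.4627 -0.0715  0.0758] phi 0.022035434347333932 r 0.17431163631713464 F [-3.6581  3.1379 -0.117 ] w 0.2478894062658224 tilt 34.15214402080766 [-0.4809 -0.6764  2.5108  0.3706  0.801  -2.2405]
[-0.00,0,-0.14],[0.01,0,-0.14],[0.01,0,-0.14],turn y 0.0
```

View pics/scene11.png

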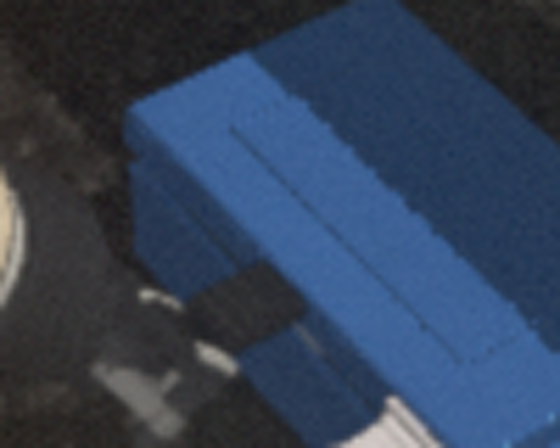

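```bash
for i in 1 ; do python3 -m jog '{"offset":[[-0.01,-0.01,-0.05]],"angular":[[0,0,0]],"jaw":[10]}'; python3 -m jog '{"offset":[[-0.005,0,-0.05]],"angular":[[0,0,0]],"jaw":[10]}';python3 -m jog '{"offset":[[-0.005,0,-0.05]],"angular":[[0,0,0]],"jaw":[10]}'; done;python3 -c "
from h import *
arcr(3,.04,0)
a=manip.grab_frame('scene')[190:270,240:340]
for n,im in(('scene',a),):
  cv2.imwrite(f'pics/{n}12.png',cv2.resize(im,None,fx=5.6,fy=5.6,interpolation=cv2.INTER_CUBIC))"
```

```text
time: 10.65
tool_pos: [0.473, -0.0716, 0.0584]
tool_rot: [0.677, -0.675, -0.207, -0.208]
contact_force: [-7.2, 6.1, 5.0]
gripper_width: 0.244
time: 10.75
tool_pos: [0.4731, -0.0716, 0.0568]
tool_rot: [0.677, -0.675, -0.208, -0.208]
contact_force: [-16.2, 6.4, 13.9]
gripper_width: 0.248
time: 10.85
tool_pos: [0.4731, -0.0716, 0.0549]
tool_rot: [0.677, -0.675, -0.208, -0.208]
contact_force: [-16.1, 5.8, 12.3]
gripper_width: 0.245
grasp [ 0.4625 -0.0716  0.0703] phi -0.009550278958503473 r 0.17445982711878175 F [-16.1211   5.7653  12.3065] w 0.24524693701370795 tilt 34.21317299655295 [-0.4834 -0.6656  2.5152  0.3802  0.7879 -2.2542]
[0.00,0,-0.14],[0.01,0,-0.14],[0.02,0,-0.14],turn y 0.0
```

View pics/scene12.png

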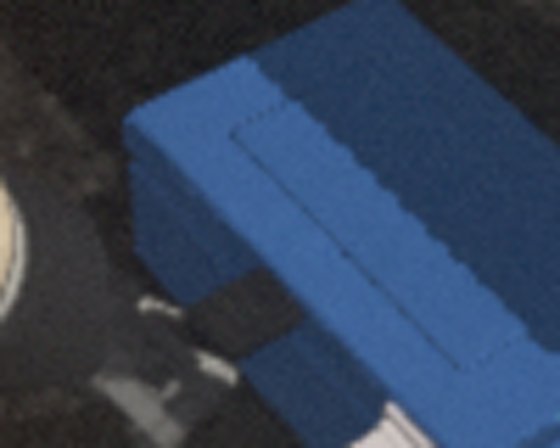

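```bash
python3 -m jog '{"offset":[[-0.02,-0.02,-0.05]],"angular":[[0,0,0]],"jaw":[10]}'; python3 -m jog '{"offset":[[-0.01,0,-0.05]],"angular":[[0,0,0]],"jaw":[10]}';python3 -m jog '{"offset":[[0,0,-0.05]],"angular":[[0,0,0]],"jaw":[10]}';python3 -c "
from h import *
arcr(3,.04,0)
for n,im in(('scene',manip.grab_frame('scene')[190:270,240:340]),('top',manip.grab_frame('top')[210:290,280:380])):
  cv2.imwrite(f'pics/{n}13.png',cv2.resize(im,None,fx=5.6,fy=5.6,interpolation=cv2.INTER_CUBIC))"
```

```text
time: 11.0
tool_pos: [0.4728, -0.0718, 0.0531]
tool_rot: [0.677, -0.674, -0.208, -0.209]
contact_force: [-9.1, 14.5, 14.3]
gripper_width: 0.244
time: 11.1
tool_pos: [0.4725, -0.0716, 0.0505]
tool_rot: [0.677, -0.674, -0.208, -0.21]
contact_force: [-2.8, 11.4, 5.5]
gripper_width: 0.243
time: 11.2
tool_pos: [0.472, -0.0716, 0.0471]
tool_rot: [0.677, -0.674, -0.208, -0.209]
contact_force: [4.0, 7.1, -4.3]
gripper_width: 0.248
grasp [ 0.4615 -0.0717  0.0625] phi -0.05394436221056221 r 0.17579271824851717 F [ 4.0017  7.1254 -4.2709] w 0.24766932093079802 tilt 34.32715252852981 [-0.4876 -0.6541  2.5237  0.3943  0.7706 -2.271 ]
[0.01,0,-0.14],[0.02,0,-0.14],[0.02,0,-0.14],turn y 0.0
```

View pics/scene13.png

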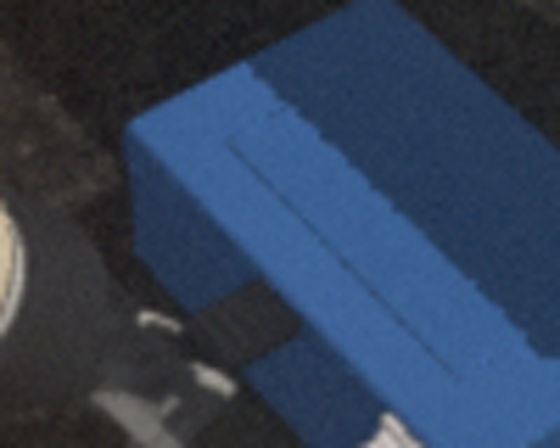

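View pics/top13.png

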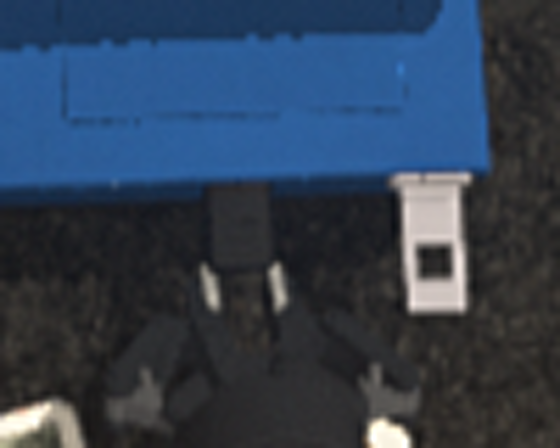

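```bash
python3 -m jog '{"offset":[[0,-0.01,-0.05]],"angular":[[0,0,0]],"jaw":[10]}'; python3 -m jog '{"offset":[[0,0,-0.04]],"angular":[[0,0,0]],"jaw":[10]}'; python3 -m jog '{"offset":[[0,0,-0.04]],"angular":[[0,0,0]],"jaw":[10]}'
```

```text
time: 11.4
tool_pos: [0.4715, -0.0717, 0.0436]
tool_rot: [0.678, -0.674, -0.208, -0.209]
contact_force: [6.6, 12.9, -4.4]
gripper_width: 0.247
time: 11.5
tool_pos: [0.4715, -0.0716, 0.0414]
tool_rot: [0.678, -0.674, -0.207, -0.209]
contact_force: [-2.2, 10.2, 5.9]
gripper_width: 0.249
time: 11.6
tool_pos: [0.4719, -0.0717, 0.0408]
tool_rot: [0.678, -0.674, -0.208, -0.209]
contact_force: [-16.7, 14.6, 18.1]
gripper_width: 0.248
```

```bash
python3 -m jog '{"offset":[[0,0,0.04],[0,0,0],[0,0,0],[0,0,0],[-0.3,0,0.3],[-0.5,0,0.5],[-0.5,0,0.5],[0,0,0.5],[0,0,0.3],[0,0,0]],"angular":[[0,0,0],[0,0,0],[0,0,0],[0,0,0],[0,0,0],[0,0.5,0],[0,0.7,0],[0,0.7,0],[0,0.7,0],[0,0,0]],"jaw":[20,40,55,55,55,55,55,55,55,55]}'; python3 -c "
from h import *
R,p,s=R0();print(p,s['contact_force'],s['joint_pos'])
for n,im,of in(('scene',manip.grab_frame('scene')[150:330,230:410],(230,150)),('top',manip.grab_frame('top')[150:300,250:400],(250,150))):
  f=3.2 if n=='scene' else 3.8
  im=cv2.resize(im,None,fx=f,fy=f,interpolation=cv2.INTER_CUBIC)
  cv2.imwrite(f'pics/{n}14r.png',im)
  for r,h,y in((.14,.025,.11),(.14,.025,-.11),(.14,0,.11),(.14,0,-.11),(0,.025,-.11),(0,.025,.11),(.181,.018,.015),(.181,.018,-.015),(.148,.011,-.085)):
    u,v=(proj(n,lp(0,r,h,y))-of)*f;cv2.circle(im,(int(u),int(v)),2,(0,255,255),-1)
  cv2.imwrite(f'pics/{n}14.png',im)"
```

```text
time: 12.6
tool_pos: [0.4092, -0.0747, 0.1516]
tool_rot: [-0.696, 0.698, 0.116, 0.117]
contact_force: [-0.4, -0.3, -0.1]
gripper_width: 0.646
[ 0.4092 -0.0747  0.1516] [-0.4004 -0.3362 -0.0805] [-0.4728 -0.792   2.3537  0.1525  1.2844 -2.0643]
```

View pics/scene14.png

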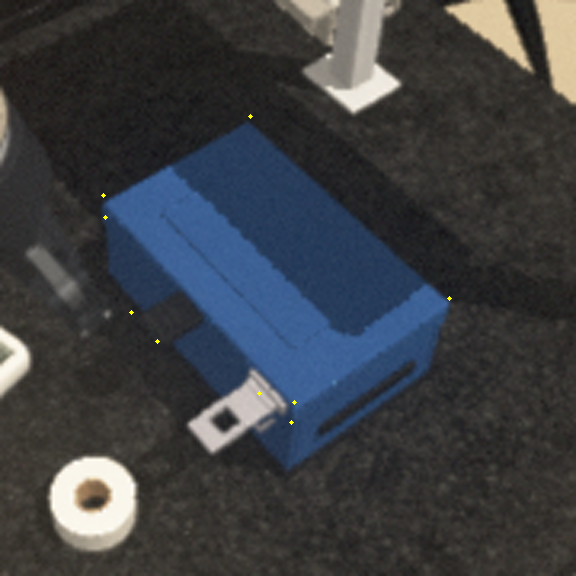

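View pics/top14.png

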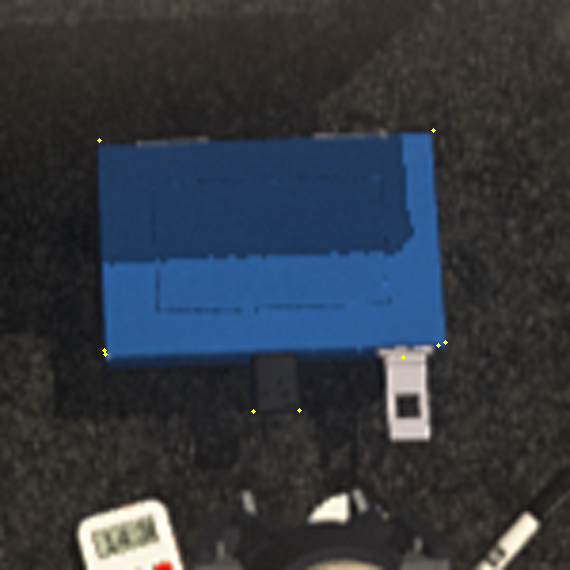

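```bash
python3 -c "
from h import *
s=lambda u,v:(230+u/3.2,150+v/3.2)
t=lambda u,v:(250+u/3.8,150+v/3.8)
print('end L/R corners',tri(s(189,425),t(388,440)),tri(s(212,452),t(430,440)))
print('pin',tri(s(252,375),t(383,351)), tri(s(284,408),t(432,348)))
print('hole',tri(s(226,419),t(408,405)))
"
```

```text
end L/R corners (array([ 0.4374, -0.1465,  0.0783]), np.float64(0.003420269244783457)) (array([ 0.4364, -0.1729,  0.0823]), np.float64(0.0029417533804964183))
pin (array([ 0.4936, -0.1446,  0.0845]), np.float64(0.00018373386738347106)) (array([ 0.4948, -0.1766,  0.0841]), np.float64(0.00028860117021783417))
hole (array([ 0.4588, -0.1596,  0.0826]), np.float64(0.0017877616426934624))
```

```bash
python3 -m jog '{"offset":[[0,-0.2,0],[0,-0.3,0],[0,-0.3,0],[0,-0.3,0],[0,-0.3,0],[0.1,-0.3,0],[0.2,0,0],[0.2,0,-0.1],[0.24,0,-0.2],[0,0,0]],"angular":[[0,-0.3,0],[0,-0.5,0],[0,-0.5,0],[0,-0.5,0],[0,-0.5,0],[0,-0.5,0],[0,-0.5,0],[0,-0.2,0],[0,0,0],[0,0,0]],"jaw":[30,10,0,0,0,0,0,0,0,0]}'; python3 -c "
from h import *
arcr(1,0,0)
for n,im in(('scene',manip.grab_frame('scene')[190:300,240:350]),('top',manip.grab_frame('top')[210:310,300:400])):
  cv2.imwrite(f'pics/{n}15.png',cv2.resize(im,None,fx=5,fy=5,interpolation=cv2.INTER_CUBIC))"
```

```text
time: 13.7
tool_pos: [0.4416, -0.1571, 0.1268]
tool_rot: [0.668, -0.664, -0.237, -0.239]
contact_force: [-0.9, -0.6, -0.4]
gripper_width: -0.0
grasp [ 0.4297 -0.1571  0.1412] phi 0.3223596635117807 r 0.21850627473078107 F [-0.928  -0.5991 -0.4401] w -0.00046375251172241813 tilt 39.348015537039785 [-0.8352 -0.8389  2.5067  0.5753  1.0523 -2.585 ]
[0.00,0,0.00],turn y 0.0
```

View pics/scene15.png

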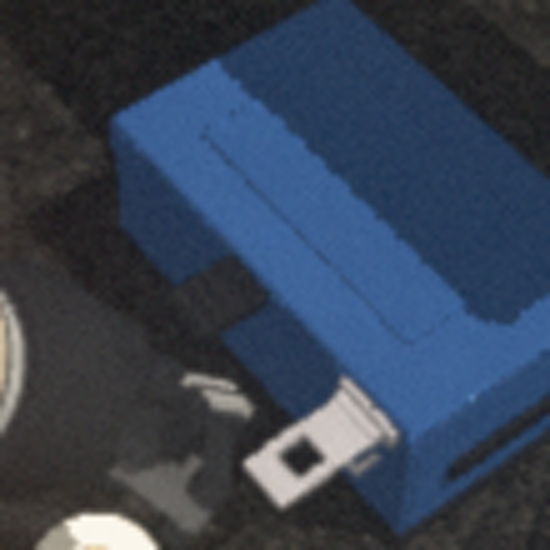

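View pics/top15.png

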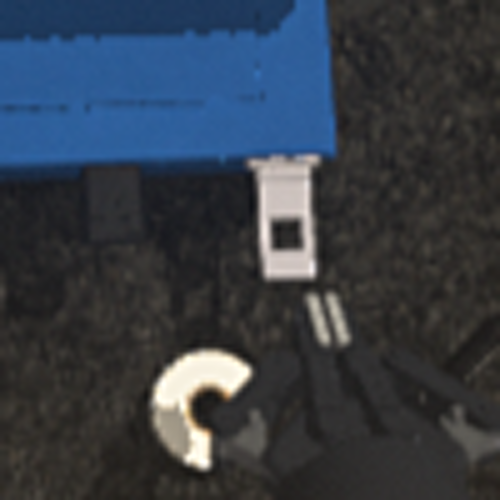

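```bash
python3 -c "
from h import *
print(plane('top',300+322/5,210+295/5,.13),plane('top',300+322/5,210+295/5,.12),proj('top',[.4416,-.157,.1268]))
print(tri((240+250/5,190+412/5),(300+345/5,210+297/5)),tri((240+222/5,190+383/5),(300+310/5,210+297/5)))
"
```

```text
[ 0.4259 -0.1661  0.13  ] [ 0.4262 -0.1679  0.12  ] [359.9271 262.4562]
(array([ 0.4237, -0.1701,  0.164 ]), np.float64(0.0004396222153270736)) (array([ 0.4234, -0.1539,  0.1642]), np.float64(0.0019422249458115332))
```

```bash
python3 -m jog '{"offset":[[0.3,0.06,0],[0.34,0,0],[0,0,-0.2],[0,0,-0.2],[0,0,-0.2],[0,0,0]],"angular":[[0,0,0],[0,0,0],[0,0,0],[0,0,0],[0,0,0],[0,0,0]],"jaw":[0,0,0,0,0,0]}'; python3 -c "
from h import *
arcr(1,0,0)
for n,im in(('scene',manip.grab_frame('scene')[190:300,240:350]),('top',manip.grab_frame('top')[210:310,300:400])):
  cv2.imwrite(f'pics/{n}16.png',cv2.resize(im,None,fx=5,fy=5,interpolation=cv2.INTER_CUBIC))"
```

```text
time: 14.4
tool_pos: [0.4734, -0.1547, 0.0982]
tool_rot: [0.667, -0.665, -0.237, -0.239]
contact_force: [-0.3, 0.1, 0.2]
gripper_width: -0.002
grasp [ 0.4615 -0.1548  0.1127] phi 0.2278519850563006 r 0.18013190455174496 F [-0.3199  0.0531  0.1636] w -0.0017143691875241881 tilt 39.397602671581254 [-0.7517 -0.6715  2.4717  0.5914  0.8944 -2.5907]
[0.00,0,0.00],turn y 0.0
```

View pics/scene16.png

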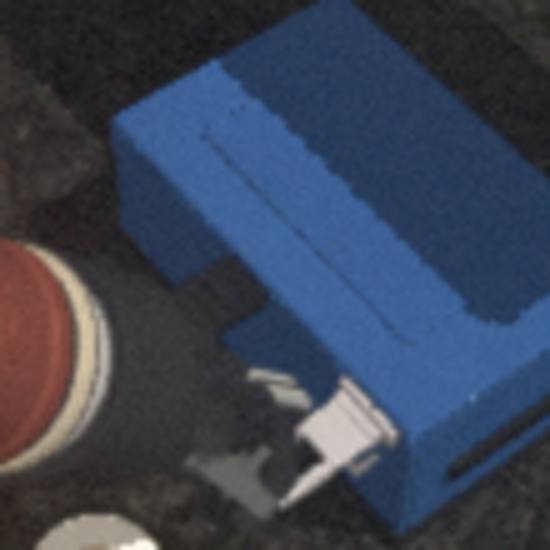

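View pics/top16.png

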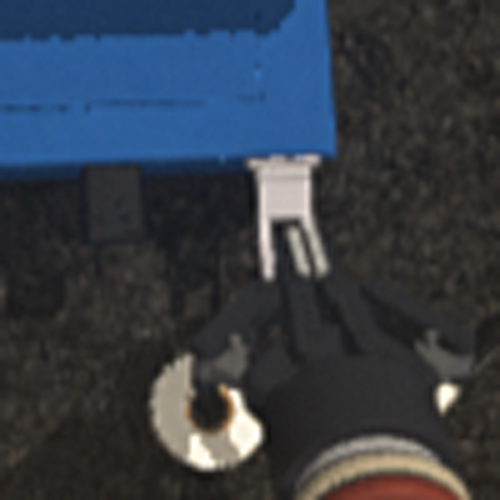

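```bash
python3 -m jog '{"offset":[[0,0.03,-0.1],[0,0,-0.1]],"angular":[[0,0,0],[0,0,0]],"jaw":[0,0]}'; python3 -m jog '{"offset":[[0,0,-0.1],[0,0,-0.1]],"angular":[[0,0,0],[0,0,0]],"jaw":[0,0]}';  python3 -m jog '{"offset":[[0,0,-0.1],[0,0,-0.1]],"angular":[[0,0,0],[0,0,0]],"jaw":[0,0]}'; python3 -c "
from h import *
arcr(1,0,0)
for n,im in(('scene',manip.grab_frame('scene')[190:300,240:350]),('top',manip.grab_frame('top')[210:310,300:400])):
  cv2.imwrite(f'pics/{n}17.png',cv2.resize(im,None,fx=5,fy=5,interpolation=cv2.INTER_CUBIC))"
```

```text
time: 14.7
tool_pos: [0.4754, -0.1544, 0.092]
tool_rot: [-0.665, 0.665, 0.239, 0.24]
contact_force: [0.4, 0.3, -0.3]
gripper_width: 0.003
time: 14.9
tool_pos: [0.4751, -0.1541, 0.0811]
tool_rot: [0.666, -0.665, -0.239, -0.24]
contact_force: [-0.4, 0.8, -0.0]
gripper_width: -0.006
time: 15.1
tool_pos: [0.4751, -0.1541, 0.071]
tool_rot: [0.666, -0.665, -0.239, -0.24]
contact_force: [-0.3, 0.6, -0.3]
gripper_width: 0.003
grasp [ 0.4632 -0.1541  0.0854] phi 0.07710140752266993 r 0.1743375652388839 F [-0.339   0.5939 -0.2803] w 0.00295281887034971 tilt 39.589048948071195 [-0.7468 -0.6152  2.4905  0.6291  0.8269 -2.6464]
[0.00,0,0.00],turn y 0.0
```

View pics/scene17.png

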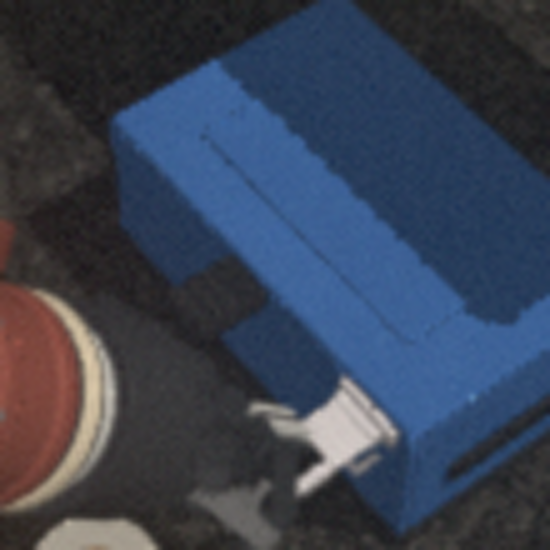

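View pics/top17.png

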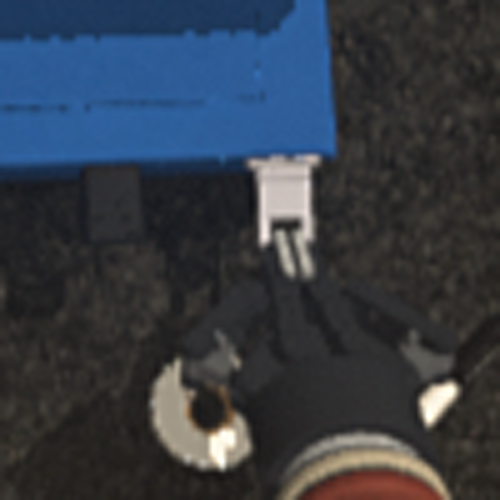

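```bash
python3 -m jog '{"offset":[[0,0.03,-0.1],[0,0,-0.1],[0,0,-0.1],[0.1,0,-0.1],[0,0,0]],"angular":[[0,0,0],[0,0,0],[0,0,0],[0,0,0],[0,0,0]],"jaw":[0,0,0,0,0]}'; python3 -c "
from h import *
arcr(1,0,0)
for n,im in(('scene',manip.grab_frame('scene')[190:300,240:350]),('top',manip.grab_frame('top')[210:310,300:400])):
  cv2.imwrite(f'pics/{n}18.png',cv2.resize(im,None,fx=5,fy=5,interpolation=cv2.INTER_CUBIC))"
```

```text
time: 15.7
tool_pos: [0.4798, -0.1522, 0.0504]
tool_rot: [0.666, -0.665, -0.238, -0.24]
contact_force: [0.7, 1.1, 0.1]
gripper_width: 0.001
grasp [ 0.4679 -0.1522  0.0649] phi -0.04218192183967973 r 0.16921445043782704 F [0.727  1.0821 0.0855] w 0.0006297089002660078 tilt 39.51804685071976 [-0.732  -0.5514  2.4916  0.6603  0.7681 -2.6842]
[0.00,0,0.00],turn y 0.0
```

View pics/scene18.png

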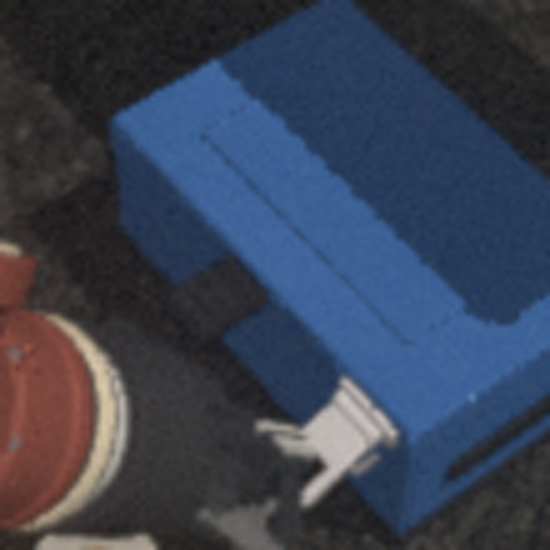

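View pics/top18.png

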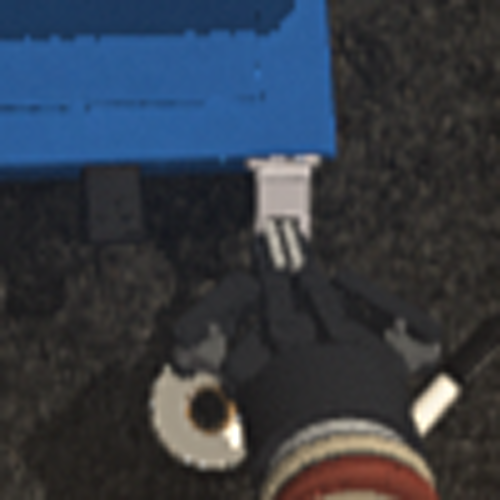

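```bash
python3 -m jog '{"offset":[[0.1,0,-0.1],[0.1,0,-0.1],[0.1,0,-0.1],[0,0,0]],"angular":[[0,0,0],[0,0,0],[0,0,0],[0,0,0]],"jaw":[0,0,0,0]}'; python3 -c "
from h import *
arcr(1,0,0)
for n,im in(('scene',manip.grab_frame('scene')[190:300,240:350]),('top',manip.grab_frame('top')[210:310,300:400])):
  cv2.imwrite(f'pics/{n}19.png',cv2.resize(im,None,fx=5,fy=5,interpolation=cv2.INTER_CUBIC))"
```

```text
time: 16.2
tool_pos: [0.4951, -0.1524, 0.0362]
tool_rot: [0.666, -0.665, -0.239, -0.24]
contact_force: [-0.6, -0.2, 0.7]
gripper_width: -0.003
grasp [ 0.4832 -0.1524  0.0506] phi -0.1383502618860098 r 0.15531909195378935 F [-0.6315 -0.2099  0.67  ] w -0.0025172799735763136 tilt 39.55895971345845 [-0.7011 -0.4586  2.4628  0.6929  0.6996 -2.7119]
[0.00,0,0.00],turn y 0.0
```

View pics/scene19.png

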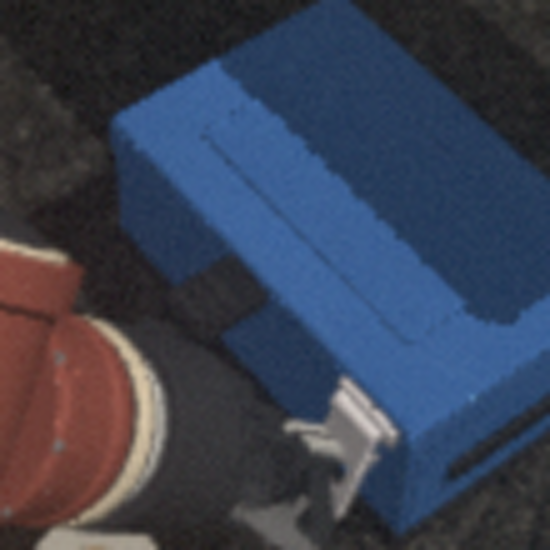

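View pics/top19.png

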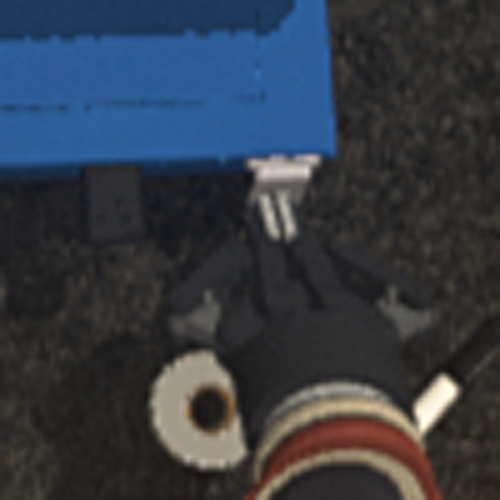

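```bash
python3 -c "
from h import *
S5=lambda u,v:(240+u/5,190+v/5);T5=lambda u,v:(300+u/5,210+v/5)
print(tri(S5(338,443),T5(288,195)),tri(S5(290,425),T5(262,197)),tri(S5(338,443),T5(275,195)))
print('hasp end corner',tri(S5(337,525),T5(300,200)))
"
```

```text
(array([ 0.4772, -0.1618,  0.077 ]), np.float64(7.570779892323105e-05)) (array([ 0.4711, -0.1458,  0.0785]), np.float64(0.011820172138328046)) (array([ 0.4793, -0.1574,  0.0686]), np.float64(0.003019381181908876))
hasp end corner (array([ 0.4744, -0.1741,  0.0288]), np.float64(0.007850293294548007))
```

```bash
python3 -m jog '{"offset":[[-0.2,-0.02,0],[-0.1,0,-0.1],[0,0,-0.2],[0,0,-0.15],[0,0,0]],"angular":[[0,0,0],[0,0,0],[0,0,0],[0,0,0],[0,0,0]],"jaw":[0,0,0,0,0]}'; python3 -m jog '{"offset":[[0,0,-0.1],[0,0,-0.1],[0,0,0]],"angular":[[0,0,0],[0,0,0],[0,0,0]],"jaw":[0,0,0]}'; python3 -c "
from h import *
arcr(1,0,0)
for n,im in(('scene',manip.grab_frame('scene')[190:300,240:350]),('top',manip.grab_frame('top')[210:310,300:400])):
  cv2.imwrite(f'pics/{n}20.png',cv2.resize(im,None,fx=5,fy=5,interpolation=cv2.INTER_CUBIC))"
```

```text
time: 16.8
tool_pos: [0.4792, -0.153, 0.0124]
tool_rot: [0.666, -0.665, -0.238, -0.24]
contact_force: [0.7, 0.2, -0.0]
gripper_width: -0.002
time: 17.1
tool_pos: [0.4797, -0.1532, 0.0031]
tool_rot: [0.666, -0.665, -0.238, -0.24]
contact_force: [-0.6, 0.6, -0.1]
gripper_width: 0.006
grasp [ 0.4678 -0.1532  0.0176] phi -0.31139851996307194 r 0.17770483604783285 F [-0.6288  0.5888 -0.104 ] w 0.005659220534280667 tilt 39.53203004096519 [-0.7346 -0.4168  2.5023  0.7717  0.6596 -2.8327]
[0.00,0,0.00],turn y 0.0
```

View pics/scene20.png

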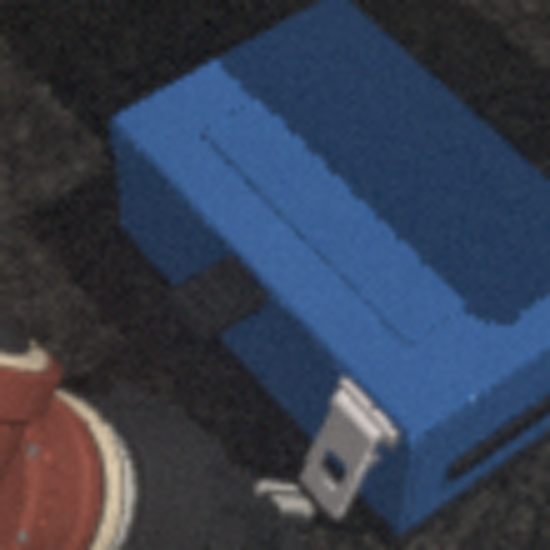

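View pics/top20.png

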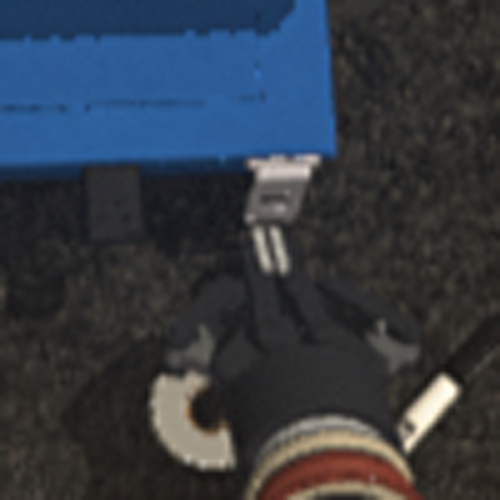

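```bash
python3 -m jog '{"offset":[[0.15,0,-0.04],[0.15,0,-0.02],[0.1,0,0],[0,0,0]],"angular":[[0,0,0],[0,0,0],[0,0,0],[0,0,0]],"jaw":[0,0,0,0]}';  python3 -c "
from h import *
arcr(1,0,0)
for n,im in(('scene',manip.grab_frame('scene')[190:300,240:350]),('top',manip.grab_frame('top')[210:310,300:400])):
  cv2.imwrite(f'pics/{n}21.png',cv2.resize(im,None,fx=5,fy=5,interpolation=cv2.INTER_CUBIC))"
```

```text
time: 17.6
tool_pos: [0.5008, -0.1537, 0.0014]
tool_rot: [0.666, -0.665, -0.239, -0.24]
contact_force: [0.1, 0.1, 0.6]
gripper_width: 0.002
grasp [ 0.4889 -0.1537  0.0158] phi -0.36288975497162335 r 0.1584131478015191 F [0.0683 0.0694 0.6397] w 0.002230523416591649 tilt 39.61399434311546 [-0.6929 -0.3397  2.4549  0.7884  0.6122 -2.8274]
[0.00,0,0.00],turn y 0.0
```

View pics/scene21.png

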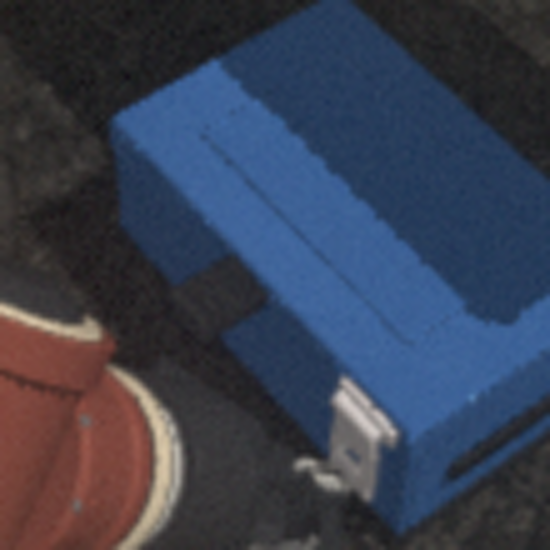

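View pics/top21.png

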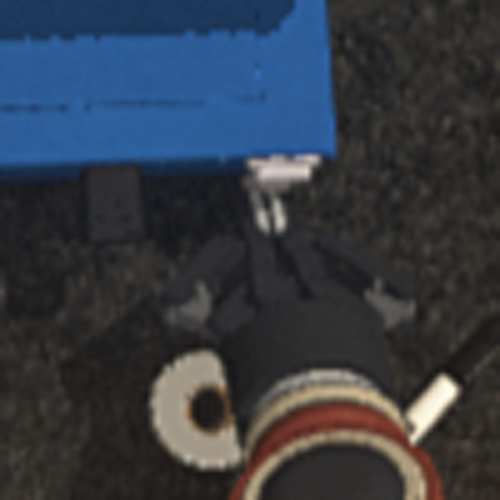

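The hasp is nearly vertical, with the tip at its lower end. I'll press forward in small steps until the force rises.

```bash
python3 -m jog '{"offset":[[0.06,0,0]],"angular":[[0,0,0]],"jaw":[0]}'; python3 -m jog '{"offset":[[0.05,0,0]],"angular":[[0,0,0]],"jaw":[0]}';python3 -m jog '{"offset":[[0.03,0,0],[0,0,0]],"angular":[[0,0,0],[0,0,0]],"jaw":[0,0]}'
```

```text
time: 17.8
tool_pos: [0.5027, -0.1535, 0.0007]
tool_rot: [0.666, -0.665, -0.239, -0.24]
contact_force: [-14.4, -0.2, 6.7]
gripper_width: -0.0
time: 17.9
tool_pos: [0.5043, -0.1536, 0.0001]
tool_rot: [0.666, -0.666, -0.239, -0.238]
contact_force: [-37.8, -0.8, 24.1]
gripper_width: -0.001
time: 18.1
tool_pos: [0.5049, -0.1536, -0.0003]
tool_rot: [0.666, -0.666, -0.238, -0.238]
contact_force: [-46.9, -0.2, 29.8]
gripper_width: 0.0
```

```bash
python3 -m jog '{"offset":[[-0.1,0,0],[-0.3,0,0.1],[-0.5,0,0.3],[-0.5,0,0.5],[-0.3,0,0.6],[0,0.3,0.6],[0,0.5,0.6],[0,0.5,0.3],[0,0.5,0],[0,0,0]],"angular":[[0,0,0],[0,0,0],[0,0,0],[0,0.3,0],[0,0.5,0],[0,0.5,0],[0,0.5,0],[0,0.5,0],[0,0.5,0],[0,0,0]],"jaw":[0,0,0,0,0,0,0,0,0,0]}';  python3 -c "
from h import *
arcr(1,0,0)
for n,im in(('scene',manip.grab_frame('scene')),('top',manip.grab_frame('top'))):
  cv2.imwrite(f'pics/{n}22f.png',im)
  im=im[190:300,240:350] if n=='scene' else im[150:310,260:400]
  cv2.imwrite(f'pics/{n}22.png',cv2.resize(im,None,fx=5 if n=='scene' else 3.7,fy=5 if n=='scene' else 3.7,interpolation=cv2.INTER_CUBIC))"
```

```text
time: 19.1
tool_pos: [0.4236, -0.0611, 0.1533]
tool_rot: [0.693, -0.693, -0.142, -0.139]
contact_force: [0.1, -0.6, -0.1]
gripper_width: 0.003
grasp [ 0.4163 -0.0611  0.1705] phi 0.41974991996756406 r 0.24172327049443484 F [ 0.1021 -0.5564 -0.0604] w 0.002761816686619568 tilt 22.961325868060328 [-0.445  -0.8228  2.3789  0.181   1.2262 -2.0506]
[0.00,0,0.00],turn y 0.0
```

View pics/scene22.png

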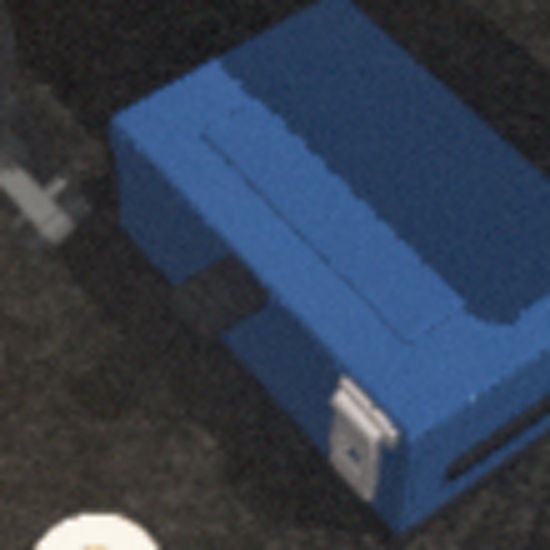

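View pics/top22.png

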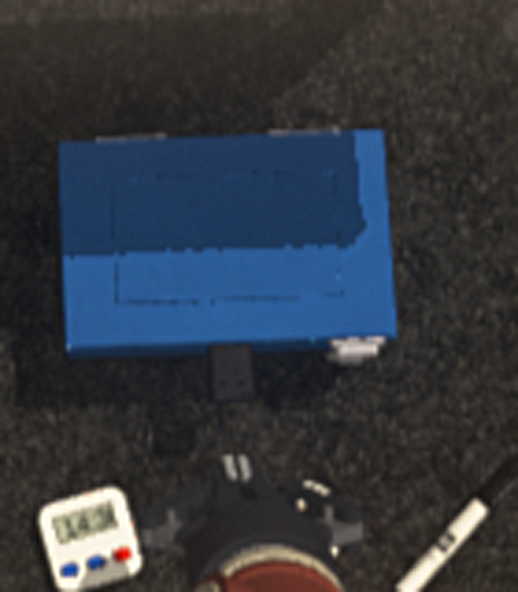

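View pics/scene22f.png

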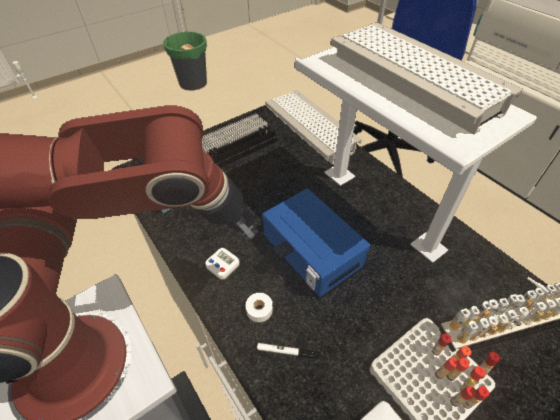

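```bash
python3 -c "
from h import *
im=cv2.imread('pics/scene22f.png')[190:310,240:370]
im=cv2.resize(im,None,fx=4.6,fy=4.6,interpolation=cv2.INTER_CUBIC)
def dot(P,c):
  u,v=(proj('scene',P)-[240,190])*4.6;cv2.circle(im,(int(u),int(v)),2,c,-1)
for P in ([.497,CY+.11,0],[.497,CY-.11,0],[HX,CY-.11,0]): dot(P,(0,255,0))
for a,c in((0,(0,255,255)),(.1,(0,0,255))):
  for y in(.11,-.11): dot(lp(a,.14,.025,y),c)
for z in(.083,.031):
  for y in(-.072,-.098): dot([.487,CY+y,z],(255,0,255))
cv2.imwrite('pics/chk.png',im)
S5=lambda u,v:(240+u/5,190+v/5);T5=lambda u,v:(260+u/3.7,150+v/3.7)
print('FL',tri(S5(113,120),T5(67,345)),'FR',tri(S5(411,436),T5(396,336)))
"
```

```text
FL (array([0.4958, 0.0358, 0.0883]), np.float64(0.0005669628755648711)) FR (array([ 0.4964, -0.1837,  0.0929]), np.float64(0.001944648167436418))
```

View pics/chk.png

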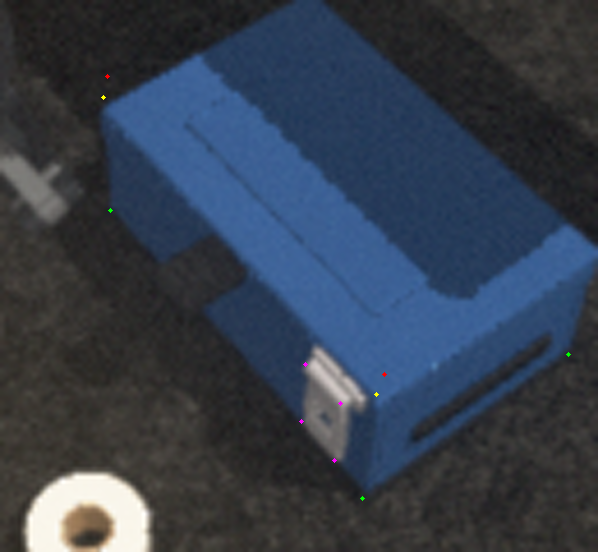

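```bash
python3 -c "
from h import *
im=cv2.imread('pics/scene22f.png')[255:300,295:330]
cv2.imwrite('pics/hz.png',cv2.resize(im,None,fx=13,fy=13,interpolation=cv2.INTER_CUBIC))
im=cv2.imread('pics/top22f.png')[230:255,335:375]
cv2.imwrite('pics/hzt.png',cv2.resize(im,None,fx=14,fy=14,interpolation=cv2.INTER_CUBIC))
"
```

```text
(no output)
```

View pics/hz.png

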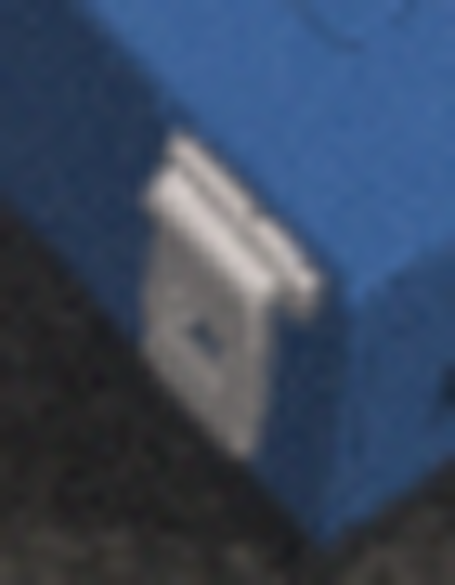

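View pics/hzt.png

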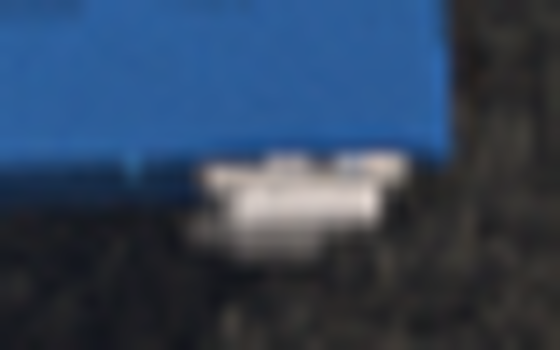

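```bash
python3 -c "
from plant import manip
print(manip.job_done(),manip.state()['time'],manip.state()['contact_force'])"
```

```text
the job is handed in; nothing more can be done
the job is handed in; nothing more can be done
```

The lid is closed and latched, the hasp lies over the staple, and I handed the job in at about 19 s of the 58 s allowed.

**What I did:**
- I took the lid by the black tongue and lowered it with the jaws on the tongue the whole way.
- I pressed it through the catch. The downward force peaked at about 14 N, fell as it went through, then rose to 18 N against a hard stop.
- I swung the hasp down with the shut fingertips and pressed its lower end until it stopped hard, then backed off.

**Last checks:**
- **Lid:** The last pictures show no seam between lid and case. The lid's front edge measures 88–93 mm high against a nominal 97 mm; that is 4–9 mm low and I put it down to picking error. A lid still resting on the catch would have stood above 97 mm.
- **Hasp:** In the last pictures it lies along the case front with its slot over the staple. My edge measurement puts it within about 0.03 rad of flat, which is the limit of that measurement.
- **Loose things:** The timer, tape and marker look where they were. The tip box was out of the last view I checked, but the arm passed well above it.
- **Robot:** Its force reading was zero within noise after it backed away.

**What disagreed or went less well:**
- **Fingertip position:** The reported tool point sat about 40 mm ahead of where the cameras showed the shut fingertips, so the jaws held only the outer end of the tongue. They slipped a few millimetres at about half-way but did not let go.
- **Force peaks:** The wrist force reached about 55 N twice, once while lowering the lid and once on the last hasp press. Both stayed below the 120 N limit. They were fingertip contacts, but I have no separate reading to check against the 40 N limit on the arm and gripper body.

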